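Put a reagent bottle away in the dry box and latch its door

TASK

Put the amber reagent bottle back into the dry box: stand it upright in the empty well of the pulled-out tray and slide the tray fully home by its tab. Then swing the door shut and press it gently home until its sprung latch snaps in behind the strike and holds it; do not drop the bottle, do not slam or force the door, and leave the other things on the bench where they stand.

Things in the scene. Friction and masses are not known exactly. Their poses are not given: they have to be found in the camera images.
- amber_mid (a point): the amber (brown glass) reagent bottle with black cap, loose on the bench: 36 mm diameter, 66 mm tall, its body straight up to 48 mm, the cap above 29 mm wide; about 55 g. Point: on its axis half-way up, 33 mm above its base; z is up the bottle
- white_mid (a point): a white reagent bottle with dark blue band and black cap, same size and shape, loose, a bystander; point on its axis half-way up
- beaker: a glass beaker, 75 x 81 mm, 95 mm tall, standing empty at the back right, loose, a bystander; origin at the centre of its base
- dry_box: the dry-storage cabinet, fixed: clear and white box 190 mm deep (x), 200 mm wide (y), 112 mm high, open towards the robot. Origin: on the bench, middle of the lower edge of its front frame; x points into the box, y to its left seen from the robot, z up. At its left front a jamb stands 24 to 34 mm forward of the front frame; a round dial at the back of the roof is 5 mm proud
- tray (a joint): how far the steel tray is pulled out towards the robot along the box's x, m; 0 = fully home against its stop, 0.105 to 0.122 at the start. It slides with about 2 to 4 N and stays where it is left. A bottle standing in a well travels with it
- empty_well (a point): centre of the floor of the empty well, front left of four in the tray's grey insert (the others hold fixed bottles). Floor 18 mm above the bench; well 42 mm in diameter, 10 mm deep. The next bottles are 66 mm (right) and 68 mm (behind) away, centre to centre, cap tops 84 mm above the bench. Axes as the dry box's; moves with the tray
- tray_tab (a point): on the robot-side face of the upright steel pull tab, middle of the tray's front: tab 36 mm wide (y), 4 mm thick, top 82 mm above the bench, free of the insert above 30 mm; point 70 mm above the bench. Axes as the dry box's, push along +x. With the tray home the face is 8 mm in front of the front frame
- door (a joint): opening angle of the door, rad: 1.7 to 2.15 at the start; latched it rests somewhere from 0.028 to -0.028, as the keeper is set. It opens towards the robot and to the right, and stays where it is left; from about 0.045 rad down a springy seal pushes it back with up to 4 N. The tray must be home before it is shut
- door_hinge (a point): on the door's upright hinge axis, at the box's right front, 60 mm above the bench. Turns with the door: y points from the hinge to the free edge, x from the outer to the inner side, z up. The outer face lies 6.5 mm outside the axis; the door, with its hollow back, is 23 mm thick and reaches from 3 to 168 mm from the axis and from 8 to 111 mm above the bench
- door_push (a point): on the door's flat outer face above the latch case, 140 mm from the hinge axis, 85 mm above the bench; axes as door_hinge's, push along +x. Takes under 2 N (a damped hinge) while the door swings free, then 4 to 11 N to drive the latch over the strike. A finger dragged along the face sticks and jerks, so follow the arc. Faster than 0.2 m/s here as it shuts is slamming; over 20 N strains the hinge
- latch_case (a point): middle of the front of the grey latch case on the door's outer face, near the free edge: 34 x 34 mm, 5 mm proud, 19 to 53 mm above the bench, with a small black thumb pin standing 6 mm further out that moves with the bolt. Do not push here. Axes as door_hinge's
- bolt_tip (a point): tip of the steel spring bolt in the door's free edge, 36 mm above the bench; axes as door_hinge's. Fully out it stands 29 mm further along y than latch_case; the strike's lip pushes it back by up to 8 mm, and it is out again once snapped in behind. It is also out while the door stands clear of the strike, so latched means: bolt out and door shut
- strike_mid (a point): middle of the jamb's front where the steel keeper (strike lip in front, stop behind) is screwed on, 36 mm above the bench. The keeper is set up to 4.5 mm in or out, not measured here: the bevel meets it at 0.1 to 0.05 rad, the push rises to 7 to 11 N, then falls by over 4 N as the bolt snaps in, at 0.03 to -0.03 rad. The hard stop follows only about 1.5 mm further
Mind the look-alikes: they are no part of the job. What is shaped like the part that bears amber_mid but green or pink is not meant.

How it is judged (in metres and radians):
On the way, in this order (a step that is already met when the one before it is completed fails the run):
1. the amber bottle stands upright in the empty well, released, the tray still out (horizontal distance between amber_mid and empty_well below 0.008 m and z of amber_mid in the frame of empty_well below 0.038 m and angle between amber_mid's own z axis and vertical below 0.12 rad and contact force between the fingers and amber_bottle below 0.1 N and value of joint tray above 0.06 m), for 0.2 s.
2. the tray is fully home with the bottle in its well, the door not yet shut (horizontal distance between amber_mid and empty_well below 0.008 m and z of amber_mid in the frame of empty_well below 0.038 m and angle between amber_mid's own z axis and vertical below 0.12 rad and value of joint tray below 0.005 m and value of joint door above 0.15 rad), for 0.2 s.
3. the door is shut and the bolt has snapped in behind the strike (horizontal distance between amber_mid and empty_well below 0.008 m and z of amber_mid in the frame of empty_well below 0.038 m and angle between amber_mid's own z axis and vertical below 0.12 rad and value of joint tray below 0.005 m and value of joint door below 0.03 rad and y of bolt_tip in the frame of latch_case above 0.027 m), for 0.2 s.
At the end, for the whole second after the job is handed in: The amber bottle stands upright (within 7 degrees) in its well, within 8 mm of the middle, released and at rest; the tray is home to within 5 mm; the door is shut to below 0.03 rad with the latch bolt out to within 2 mm, so that it stays shut by itself (all of step 3 and contact force between the fingers and amber_bottle below 0.1 N and linear speed of amber_bottle below 0.02 m/s); the robot touches nothing.
It fails at once if the door is pushed with more than 20 N (contact force between any of the fingers, the arm and door above 20 N).
It fails at once if the door is slammed: it turns faster than 1.5 rad/s in the last 0.2 rad (value of joint door below 0.2 rad and velocity of joint door below -1.5 rad/s).
It fails at once if the amber bottle is dropped: it falls faster than 0.6 m/s out of the fingers (linear speed of amber_bottle above 0.6 m/s and contact force between the fingers and amber_bottle below 0.05 N).
It fails at once if the amber bottle is tipped over (angle between amber_mid's own z axis and vertical above 0.8 rad).
It fails at once if the white bottle or the beaker is moved by more than 3 cm (distance of any of white_mid, beaker from where it was at the start of the episode above 0.03 m).
It also fails if it takes over 72 s, if anything falls off the work surface, if the arm or the gripper's body presses on something with over 40 N, if the wrist force passes 120 N, or if a joint passes its speed limit or range.

ROBOT

A 6-joint arm with a two-finger parallel gripper is mounted at the origin on a cart in front of the work surface, level with it; the furniture and walls round the work are solid. World frame = base frame: x ahead of the robot, y to its left, z up, the work surface at z = 0. Lengths are in mm, angles in rad, forces in N, time in s.
With the tool pointing down it reaches from about 350 to 875 mm from the base axis. Payload 4.2 kg.
Tool frame: the origin (TCP) lies midway between the tips of the shut fingers; the grasp point (between the pads) lies 19 mm behind it (arm.grip_point_offset is the distance from the TCP to the grasp point, in mm); z points along the fingers, x is the direction in which the jaws open and shut, and the axes are right-handed (so a half turn about z gives the same grasp; the last joint's range is limited). The gripper opens to 85 mm and grips with 20 to 120 N. Pads are 22 mm wide; open, the fingers measure 114 mm over their backs; the gripper's body (76 mm by 85 mm) begins 54 mm behind the grasp point. The pads swing forward as they close: fully open they stand 13 mm farther back than shut.
Start: joints at [1.509, 0.385, 0.008, 0, -1.194, -0.259], TCP at [197.046, 593.104, 231.312] pointing down, gripper open.
Joint ranges: [-3.14, 3.14], [-1.21, 2.06], [-1.07, 1.41], [-3.16, 2.05], [-2.99, -0.16], [-3.1, 3.1]. Speed limits (rad/s): [2.79, 2.79, 3.14, 3.14, 3.14, 3.14].

INTERFACE

Orientations are given as a unit quaternion [x, y, z, w].
In Python, from bench import arm gives the robot as it stands.
- The arm moves only by the tool move_arm, never from a script. Its argument "targets" is a list of rows, each a list of 7 numbers: the shift along the tool's x, y, z in cm, then the turn, a rotation vector about the tool's x, y, z in degrees, then the closure in counts, from 0 (fully open) to 255 (shut). In form: [[x, y, z, wx, wy, wz, grip], ...]. A call has 1 to 20 rows; each row is the pose to reach, as a shift and turn from the pose commanded when the call began, along the tool's axes at that moment; what a row does not reach only later rows make up. A row lasts 1/8 s, in which the tool goes at most 62.5 mm and 10.7 degrees, less where a joint would pass 70% of its speed; a pose out of reach is approached as far as the arm can. A call with a gripper value outside its range is refused whole. The fingers move at their own pace and stop on an object; the grip force is fixed at half the most. Time passes only in rows, so rows that repeat a pose let the fingers close. It gives the time, the measured TCP pose, the force and the opening at its end, in the units of the state.
- arm.read_state(): the state, without advancing time (a new reading comes with each control period).
- arm.get_image(name): name is "scene" or "side" or "wrist"; returns (picture, depth): 400x640x3 uint8, blue, green, red; 400x640 float32, mm along the optical axis (not along the pixel's ray), 0 where there is no reading.
- arm.camera_params(name): a dict with "mtx" (3x3 intrinsics, pixels), "world_to_cam" (4x4, takes a point from world to camera coordinates); the wrist camera has in their place "mount" (4x4, takes a point from camera to tool coordinates, whose origin is the TCP and whose axes are the tool frame's). Camera axes: x right, y down, z forward; pixel columns grow to the right and rows downward; lengths in mm; the calibration is good to about 2 mm. A picture is of the moment at which its call begins: read the wrist's pose just before it. camera_params takes no time and is no camera call.
- arm.job_done(): hands the job in, once; it reports no verdict.
Trained networks look in the newest picture that a camera, given by its name, has taken for a name from the list of things; names that differ only in an ending like _2 or _b are one class to them, and where a whole thing is asked for, a point or a joint stands for the part that bears it (a point fixed in the world has none). Each returns a list of dicts, best first, with "score" (0 to 1); they miss things now and then, are a little off and sometimes report something else, mostly with a low value. They report only what shows in the picture. A call takes as long as a camera call. They do not tell look-alikes from the thing itself.
- arm.search_frame(thing, camera): "bbox" ([left, top, right, bottom] in pixels, round what is visible of it).
- arm.tip_of(thing, camera): "uv" ([column, row] in pixels: a listed point, or the origin of a listed thing).
The state is a dict: "clock": time; "joints": joint angles; "joint_vel": joint speeds; "joint_efforts": joint torques, N m; "position": TCP position; "ee_rot": TCP orientation; "contact_force": force on the tool from outside, world axes, zero at the start; "wrist_torque": the same for the moment, N m; "gripper_width": finger opening in mm.
Only numpy, scipy, OpenCV 4.12 (cv2) and the standard library are available. Lean on these libraries where they do the work, as an engineer would, in place of code of your own. Each camera call takes 0.05 s, during which the arm holds its last target.

## Working session

There is one attempt and no reset: what is moved stays moved. The work goes in short steps, Python scripts to look and compute and a tool call to move; the robot and the scene stay as the last step left them, time stands still between calls to the robot, and variables do not carry over. Pictures are saved under pics/ and viewed, and the job is handed in when it is done.

Besides the shell and the picture viewer there is one more tool, called as a command line: name --pt "numbers of a row" for each row, then --argument value for the rest. move_arm: Moves the arm, as the interface text tells. Its arguments: {"type":"object","properties":{"targets":{"type":"array","items":{"type":"array","items":{"type":"number"}}}},"required":["targets"]}

```bash
mkdir -p pics; ls; cat > h.py <<'E'
import numpy as np, cv2
from scipy.spatial.transform import Rotation as R
from bench import arm
def T_tool(s=None):
    s=s or arm.read_state()
    T=np.eye(4);T[:3,:3]=R.from_quat(s['ee_rot']).as_matrix();T[:3,3]=s['position'];return T
def cam(name,s=None):
    p=arm.camera_params(name);K=np.array(p['mtx'])
    if 'mount' in p: C=T_tool(s)@np.array(p['mount'])
    else: C=np.linalg.inv(np.array(p['world_to_cam']))
    return K,C
def unproj(name,u,v,d,s=None):
    K,C=cam(name,s); r=np.linalg.inv(K)@[u,v,1]
    return (C@np.r_[r*d,1])[:3]
def proj(name,P,s=None):
    K,C=cam(name,s);q=np.linalg.inv(C)@np.r_[P,1];q=K@q[:3];return q[:2]/q[2]
def ray(name,u,v,s=None):
    K,C=cam(name,s);r=C[:3,:3]@np.linalg.inv(K)@[u,v,1];return C[:3,3],r
def atz(name,u,v,z,s=None):
    o,r=ray(name,u,v,s);return o+r*(z-o[2])/r[2]
E
python3 - <<'E'
from h import *
for n in ['scene','side','wrist']:
    s=arm.read_state();im,d=arm.get_image(n);cv2.imwrite(f'pics/{n}0.png',im);np.save(f'pics/{n}0.npy',d)
    print(n,cam(n,s))
    for t in ['amber_mid','white_mid','beaker','empty_well','tray_tab','door_hinge','door_push','latch_case','strike_mid','dry_box','bolt_tip']:
        r=arm.tip_of(t,n); print(t,[(np.round(x['uv'],1).tolist(),round(x['score'],2)) for x in r[:4]])
s=arm.read_state();print(s)
E
```

```text
pics
scene (array([[383.76355607,   0.        , 318.32648484],
       [  0.        , 383.76355607, 196.74146032],
       [  0.        ,   0.        ,   1.        ]]), array([[ 6.06730457e-01, -4.33943955e-01,  6.66011108e-01,
        -1.57069595e+01],
       [-7.94906828e-01, -3.30020616e-01,  5.09126240e-01,
        -5.12247631e+02],
       [-1.13485849e-03, -8.38319174e-01, -5.45178572e-01,
         5.54256682e+02],
       [ 0.00000000e+00,  0.00000000e+00,  0.00000000e+00,
         1.00000000e+00]]))
amber_mid [([395.2, 230.8], 0.86), ([443.0, 284.7], 0.78), ([424.3, 253.2], 0.72), ([380.5, 257.8], 0.65)]
white_mid [([383.8, 306.5], 0.65), ([292.0, 247.8], 0.34), ([252.5, 204.2], 0.18)]
beaker [([409.1, 227.3], 0.75)]
empty_well [([256.3, 204.8], 0.57)]
tray_tab [([252.1, 205.0], 0.77)]
door_hinge [([309.8, 196.3], 0.71)]
door_push [([297.2, 221.2], 0.61)]
latch_case [([299.2, 246.4], 0.74)]
strike_mid [([253.6, 186.0], 0.88)]
dry_box [([287.7, 203.3], 0.76), ([308.1, 197.1], 0.71)]
bolt_tip [([291.4, 252.7], 0.54)]
side (array([[474.57577587,   0.        , 323.04085052],
       [
[... 1654 characters left out ...]
: array([ 1.50857955e+00,  3.84725982e-01,  7.86866323e-03,  1.18970282e-05,
       -1.19401044e+00, -2.58594407e-01]), 'joint_vel': array([ 1.39589202e-03, -1.34656819e-03,  7.72963607e-04,  6.23381539e-04,
        7.15247989e-04, -7.03926381e-05]), 'joint_efforts': array([ 6.29397764e-04, -3.92085922e+01,  1.88614368e+01,  4.19074506e+00,
       -3.82823810e-04, -4.40972912e-07]), 'position': array([197.06059542, 593.0847714 , 231.28585563]), 'ee_rot': array([-5.85093023e-01,  8.10966185e-01, -3.11190364e-05, -1.83827351e-05]), 'contact_force': array([-0.27956101, -0.34795969, -0.59378908]), 'wrist_torque': array([-0.05738937,  0.04290705,  0.02933096]), 'gripper_width': 85.70775064112273}
```

View pics/scene0.png

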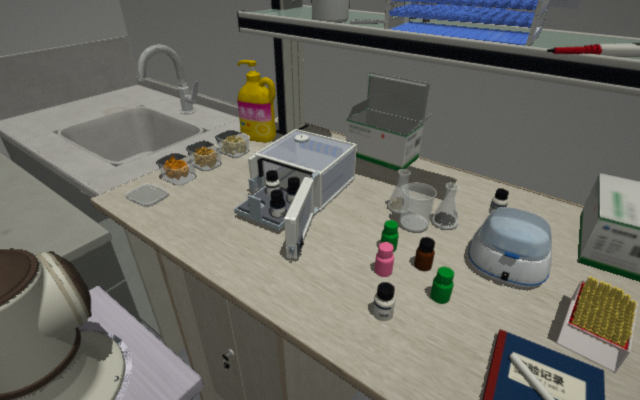

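View pics/side0.png

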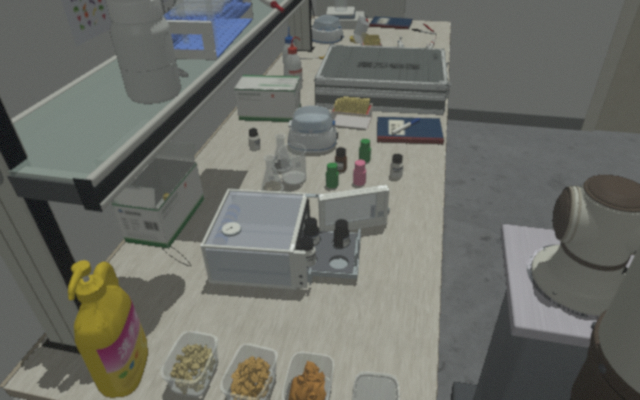

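```bash
python3 - <<'E'
import cv2
a=cv2.imread('pics/scene0.png')[140:340,230:480];cv2.imwrite('pics/sc_crop.png',cv2.resize(a,None,fx=3,fy=3,interpolation=cv2.INTER_CUBIC))
a=cv2.imread('pics/side0.png')[130:330,220:460];cv2.imwrite('pics/sd_crop.png',cv2.resize(a,None,fx=3,fy=3,interpolation=cv2.INTER_CUBIC))
E
```

```text
(no output)
```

View pics/sc_crop.png

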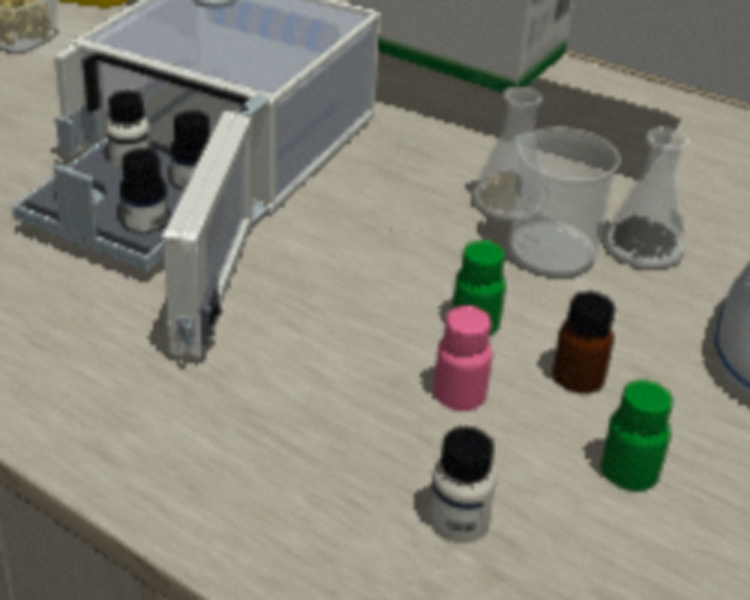

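View pics/sd_crop.png

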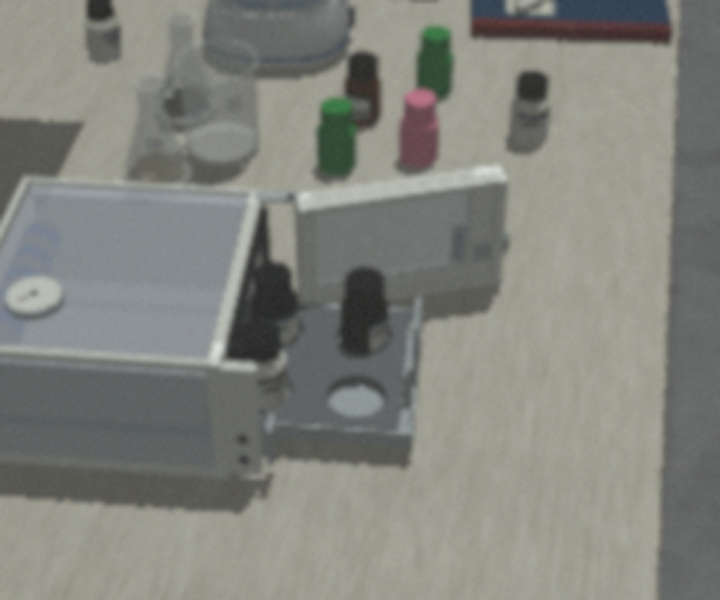

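The amber bottle is the brown one with the black cap, at scene (425,253) and side (341,160). The look-alikes are green at (390,236) and (442,285), and pink at (385,260). The white bystander is at (384,301). The enlarged crop shows the brown glass and black cap clearly.

Next I work out the positions.

```bash
cat >> h.py <<'E'
def tri(*obs):
    A=np.zeros((3,3));b=np.zeros(3);L=[]
    for n,u,v in obs:
        o,r=ray(n,u,v);r=r/np.linalg.norm(r);M=np.eye(3)-np.outer(r,r);A+=M;b+=M@o;L.append((o,r,M))
    P=np.linalg.solve(A,b);return P,[round(float(np.linalg.norm(M@(P-o))),1) for o,r,M in L]
E
python3 - <<'E'
from h import *
np.set_printoptions(precision=1,suppress=True)
sc={'amber':(424.3,253.2),'white':(383.8,306.5-4),'push':(297.2,221.2),'latch':(299.2,246.4),'hinge':(309.8,196.3),'strike':(253.6,186),'tab':(252.1,205),'box':(287.7,203.3),'bolt':(291.4,252.7),'g1':(390,238),'g2':(443,284.7),'pink':(384.5,259),'beaker':(414,226)}
sd={'amber':(339.4,159.4),'white':(395.8,163.1+2),'push':(375.4,195.2),'latch':(376.7,209.5),'hinge':(321.4,215.8),'strike':(310.3,278.5),'tab':(362.6,237.3),'box':(305.7,258.2),'bolt':(389.2,210.7),'g1':(335.3,176),'g2':(360.3,149.6),'pink':(357.4,170.9),'beaker':(292.1,182.1)}
for k in sc: print(k,*tri(('scene',*sc[k]),('side',*sd[k])))
print('well',atz('side',337.6,263.1,18))
E
```

```text
amber [ 586.4 -323.3   30.2] [0.7, 0.7]
white [ 424.5 -321.5   29.8] [0.9, 0.9]
push [456.  -95.7  85.2] [1.8, 1.8]
latch [ 449.6 -107.5   31.6] [1.4, 1.4]
hinge [574.7 -31.8  57.1] [4.2, 4.2]
strike [559.1 143.6  29.1] [3.7, 3.7]
tab [462.9  41.   67.1] [0.8, 0.8]
box [591.8  53.9  -4.8] [1.7, 1.7]
bolt [ 420.9 -108.7   33.1] [0.7, 0.7]
g1 [ 584.3 -243.5   28.8] [4.0, 4.0]
g2 [ 533.8 -387.5   27.5] [3.1, 3.1]
pink [ 523.7 -268.    31.8] [1.8, 1.8]
beaker [ 708.9 -247.   -11.5] [2.2, 2.2]
well [511.1  79.6  18. ]
```

move_arm --pt "2 -2 -1 0 0 4 0" --pt "5 -5.5 -2 0 0 12 0" --pt "9 -10 -4 0 0 20 0" --pt "13 -14 -6 0 0 28 0" --pt "17 -18 -8 0 0 36 0" --pt "21 -22 -10 0 0 44 0" --pt "25 -26 -10 0 0 52 0" --pt "29 -30 -10 0 0 60 0" --pt "33 -34.5 -10 0 0 68 0" --pt "37 -39 -10 0 0 71.6 0" --pt "40 -42 -10 0 0 71.6 0" --pt "41.6 -43.6 -10 0 0 71.6 0" --pt "41.6 -43.6 -10 0 0 71.6 0" --pt "41.6 -43.6 -10 0 0 71.6 0"

```text
clock: 3.55
position: [479.4, 61.2, 331.3]
ee_rot: [-0.0, 1.0, 0.0, 0.0]
contact_force: [0.2, 0.2, 0.5]
gripper_width: 85.7
```

```bash
python3 - <<'E'
from h import *
np.set_printoptions(precision=1,suppress=True)
s=arm.read_state();print(s['position'],s['ee_rot'],s['joints'],s['clock'])
im,d=arm.get_image('wrist');cv2.imwrite('pics/w1.png',im);np.save('pics/w1.npy',d);np.save('pics/w1T.npy',T_tool(s))
for t,z in [('empty_well',18),('tray_tab',70),('door_hinge',60),('door_push',85),('latch_case',36),('strike_mid',36),('dry_box',0),('bolt_tip',36)]:
    for x in arm.tip_of(t,'wrist')[:2]:
        print(t,np.array(x['uv']),round(x['score'],2),atz('wrist',*x['uv'],z,s))
E
```

```text
[479.4  61.2 331.3] [-0.  1.  0.  0.] [ 0.5  0.1 -0.1 -0.  -1.3 -0.5] 3.55
empty_well [301.1 170.3] 0.72 [508.6  77.9  18. ]
tray_tab [327.2 151.2] 0.75 [473.4  44.5  70. ]
door_hinge [235.9  80.5] 0.62 [580.2 -36.4  60. ]
door_hinge [329.6 148.7] 0.2 [470.3  42.8  60. ]
door_push [341.6  12.9] 0.68 [ 459.4 -101.3   85. ]
latch_case [346.6  15.8] 0.76 [ 450.9 -109.8   36. ]
strike_mid [266.1 219. ] 0.61 [557.  142.8  36. ]
dry_box [238.3 152.9] 0.92 [598.2  56.4   0. ]
```

View pics/w1.png

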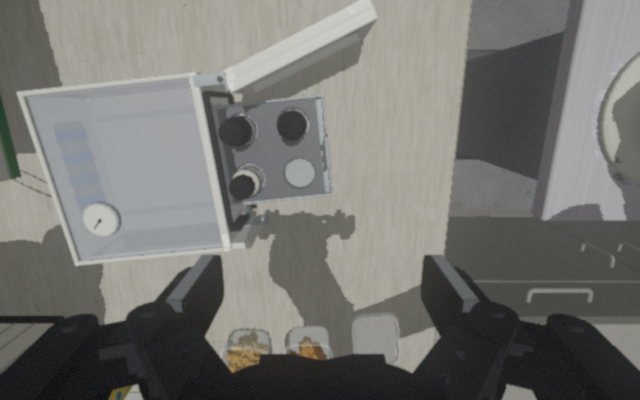

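The wrist view shows the box on the left, the tray with the empty well at (300,172), the tab at (328,150), and the door from about (228,80) to (375,8). I'll enlarge it to measure the box yaw and the door.

```bash
python3 - <<'E'
import cv2
a=cv2.imread('pics/w1.png')[0:270,180:390];a=cv2.resize(a,(630,810)[0:2],interpolation=cv2.INTER_CUBIC)
cv2.imwrite('pics/w1a.png',a[:420]);cv2.imwrite('pics/w1b.png',a[380:])
E
```

```text
(no output)
```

View pics/w1a.png

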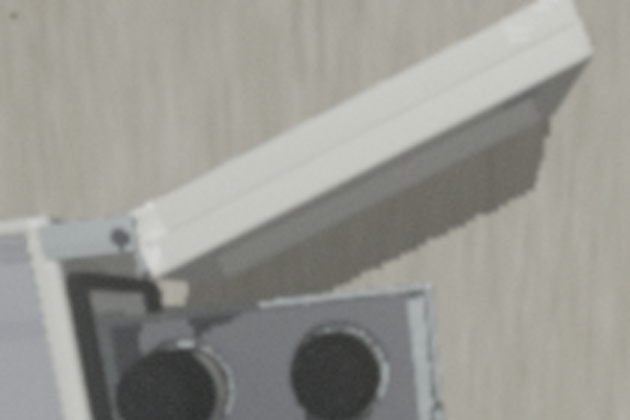

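View pics/w1b.png

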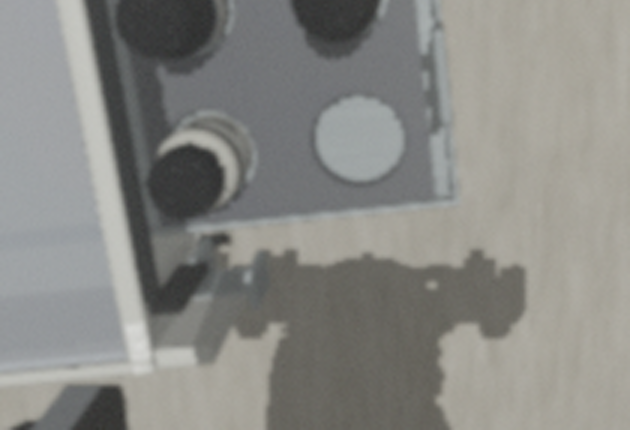

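```bash
python3 - <<'E'
from h import *
np.set_printoptions(precision=2,suppress=True)
T=np.load('pics/w1T.npy');s={'position':T[:3,3],'ee_rot':R.from_matrix(T[:3,:3]).as_quat()}
f=lambda u,v,z:atz('wrist',u,v,z,s)
def L(a,b,z):
    A,B=f(*a,z),f(*b,z);d=B-A;print(A,B,np.degrees(np.arctan2(d[1],d[0])),np.linalg.norm(d))
L((196,74),(230.7,250.7),112)
L((330.7,193.3),(243.3,203.3),28)
L((322.7,96.7),(266,101),28)
L((225,69.3),(360,0),111)
L((233.3,92.7),(376.7,16.7),111)
print('pin',f(220,79,112),f(220,79,105)); print('well',f(300,173.3,18))
d=np.load('pics/w1.npy')
for p in [(300,173),(280,150),(294,125),(100,219),(245,245),(300,45)]:
    print(p,unproj('wrist',*p,d[p[1],p[0]],s))
E
```

```text
[607.61 -39.29 112.  ] [586.95 155.74 112.  ] 96.04697870638607 196.11449288476723
[467.66 108.09  28.  ] [589.04 122.56  28.  ] 6.797947480147788 122.23603026866864
[478.85 -19.1   28.  ] [551.28 -13.8   28.  ] 4.183418517117893 72.62166350872897
[578.1  -43.86 111.  ] [ 443.21 -106.33  111.  ] -155.15069759403954 148.65196361783234
[571.32 -21.26 111.  ] [426.47 -91.89 111.  ] -154.00534494634607 161.14762243469949
pin [583.65 -34.52 112.  ] [585.67 -35.   105.  ]
well [510.15  82.11  18.  ]
(300, 173) [510.1   81.58  18.57]
(280, 150) [535.56  48.67  27.65]
(294, 125) [511.67  12.93  82.95]
(100, 219) [731.18 115.29 115.26]
(245, 245) [570.87 150.56 107.24]
(300, 45) [501.68 -66.6  110.52]
```

move_arm --pt "-0.8 -3 0.5 0 0 0 0" --pt "-2.2 -8 2 0 0 0 0" --pt "-3.8 -14 4 0 0 0 0" --pt "-5.4 -20 6 0 0 0 0" --pt "-7 -26 8 0 0 0 0" --pt "-8.7 -31.5 10 0 0 0 60" --pt "-10 -36 12 0 0 0 60" --pt "-10.6 -38 13 0 0 0 60" --pt "-10.7 -38.4 13.1 0 0 0 60" --pt "-10.7 -38.4 13.1 0 0 0 60"

```text
clock: 5.25
position: [587.0, -322.4, 201.1]
ee_rot: [-0.001, 1.0, -0.0, 0.0]
contact_force: [-0.6, -0.3, 0.6]
gripper_width: 65.3
```

```bash
python3 - <<'E'
from h import *
np.set_printoptions(precision=1,suppress=True)
s=arm.read_state();print(s['position'],s['ee_rot'],s['joints'],s['clock'],s['gripper_width'])
im,d=arm.get_image('wrist');cv2.imwrite('pics/w2.png',im);np.save('pics/w2.npy',d)
for x in arm.tip_of('amber_mid','wrist')[:6]:
        print(np.array(x['uv']),round(x['score'],2),atz('wrist',*x['uv'],33,s))
print(proj('wrist',np.array([586.4,-323.3,33]),s))
E
```

```text
[ 587.  -322.4  201.1] [-0.  1. -0.  0.] [-0.3  0.5  0.1  0.  -1.2  0.3] 5.25 65.25514144217208
[389.4 106.6] 0.95 [ 527.3 -391.6   33. ]
[387.  237.7] 0.91 [ 522.5 -265.7   33. ]
[314.6 257.9] 0.89 [ 594.8 -243.5   33. ]
[324.9 178.1] 0.59 [ 584.7 -326.3   33. ]
[323.1 181.2]
```

View pics/w2.png

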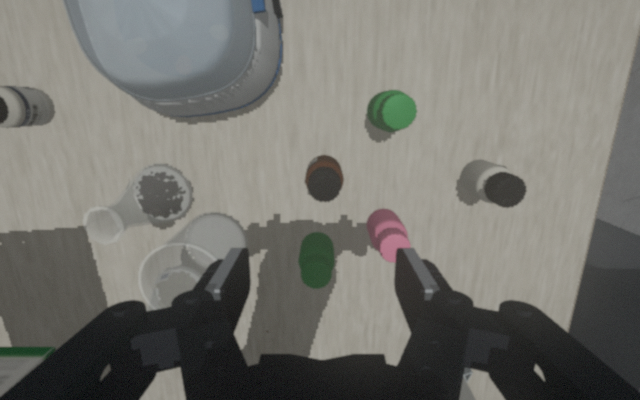

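Amber is the brown bottle at (324,178). Green is at (391,110) and (316,260), pink at (388,235), white at (500,187).

```bash
python3 - <<'E'
from h import *
np.set_printoptions(precision=1,suppress=True)
s=arm.read_state();im=cv2.imread('pics/w2.png');d=np.load('pics/w2.npy')
a=cv2.resize(im[140:220,270:380],None,fx=6,fy=6,interpolation=cv2.INTER_CUBIC);cv2.imwrite('pics/w2c.png',a)
K,C=cam('wrist',s)
P=[]
for v in range(150,206):
    for u in range(300,350):
        if d[v,u]>0:
            p=unproj('wrist',u,v,d[v,u],s)
            if p[2]>8:P.append(p)
P=np.array(P);t=P[P[:,2]>61];print(len(P),len(t),t.mean(0),(t.min(0)+t.max(0))/2,t.max(0)-t.min(0))
b=P[(P[:,2]<48)];print(len(b),b.min(0),b.max(0))
E
```

```text
1381 852 [ 586.3 -326.2   65.5] [ 586.4 -325.6   64.4] [28.5 28.4  6.5]
444 [ 569.1 -343.4    8. ] [ 604.4 -316.8   47.6]
```

View pics/w2c.png

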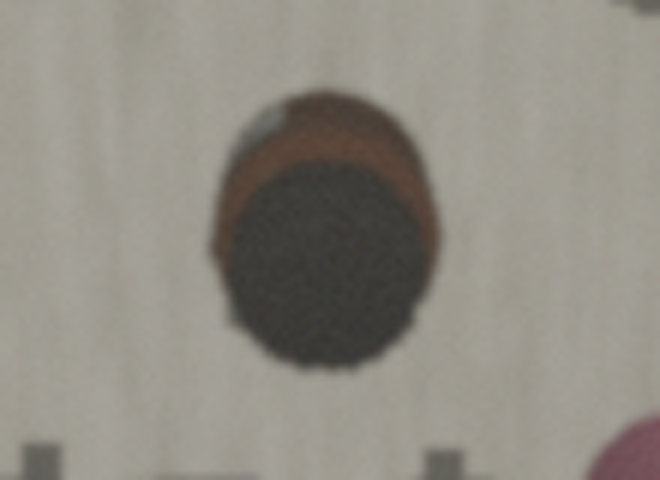

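move_arm --pt "0 -0.35 2 0 0 0 60" --pt "0 -0.35 6 0 0 0 60" --pt "0 -0.35 10.5 0 0 0 60" --pt "0 -0.35 14.5 0 0 0 60" --pt "0 -0.35 17 0 0 0 60" --pt "0 -0.35 18.3 0 0 0 60" --pt "0 -0.35 18.6 0 0 0 60" --pt "0 -0.35 18.6 0 0 0 60" --pt "0 -0.35 18.6 0 0 0 200" --pt "0 -0.35 18.6 0 0 0 200" --pt "0 -0.35 18.6 0 0 0 200" --pt "0 -0.35 18.6 0 0 0 200" --pt "0 -0.35 18.6 0 0 0 200" --pt "0 -0.35 18.6 0 0 0 200" --pt "0 -0.35 18.6 0 0 0 200"

```text
clock: 7.22
position: [587.5, -327.0, 15.8]
ee_rot: [-0.0, 1.0, -0.001, 0.001]
contact_force: [-0.7, -0.1, 6.5]
gripper_width: 33.9
```

move_arm --pt "0 0 -0.5 0 0 0 200" --pt "0 0 -2 0 0 0 200" --pt "0 0 -5 0 0 0 200" --pt "0 0 -9 0 0 0 200" --pt "0.3 1 -13 0 0 0 200" --pt "0.8 4 -16 0 0 3 200" --pt "1.5 8 -18 0 0 8 200" --pt "2.5 13 -18.4 0 0 14 200" --pt "3.5 18 -18.4 0 0 20 200" --pt "4.5 23 -18.4 0 0 26 200" --pt "5.5 28 -18.4 0 0 32 200" --pt "6.5 33 -18.4 0 0 36 200" --pt "7.2 37 -18.4 0 0 38 200" --pt "7.6 39.5 -18.4 0 0 39 200" --pt "7.75 40.7 -18.4 0 0 39 200" --pt "7.75 40.9 -18.4 0 0 39 200" --pt "7.75 40.9 -18.4 0 0 39 200" --pt "7.75 40.9 -18.4 0 0 39 200"

```text
clock: 9.48
position: [509.2, 81.5, 198.2]
ee_rot: [0.334, 0.942, -0.0, -0.0]
contact_force: [0.6, -0.1, -1.0]
gripper_width: 33.7
```

```bash
python3 - <<'E'
from h import *
np.set_printoptions(precision=2,suppress=True)
s=arm.read_state();print(s['position'],s['ee_rot'],s['joints'],s['clock'],s['gripper_width'],s['contact_force'])
im,d=arm.get_image('wrist');cv2.imwrite('pics/w3.png',im);np.save('pics/w3.npy',d);np.save('pics/w3T.npy',T_tool(s))
for t,z in [('empty_well',18),('tray_tab',70),('amber_mid',190),('strike_mid',36),('dry_box',0)]:
  for x in arm.tip_of(t,'wrist')[:2]:
        print(t,np.array(x['uv']),round(x['score'],2),atz('wrist',*x['uv'],z,s))
for t in ['empty_well','tray_tab']:
  im,d=arm.get_image('side')
  for x in arm.tip_of(t,'side')[:2]: print(t,np.array(x['uv']),atz('side',*x['uv'],18 if t=='empty_well' else 70))
cv2.imwrite('pics/sd3.png',im)
E
```

```text
[509.18  81.51 198.24] [ 0.33  0.94 -0.   -0.  ] [ 0.47  0.23 -0.31  0.   -1.04 -1.16] 9.475 33.702833356455415 [ 0.63 -0.08 -0.96]
empty_well [322.9 176. ] 0.65 [507.32  79.23  18.  ]
tray_tab [329.1 126.7] 0.66 [471.69  42.86  70.  ]
amber_mid [321.4 282.5] 0.78 [519.8   92.91 190.  ]
dry_box [243.1 207.2] 0.57 [597.06  54.97   0.  ]
empty_well [337.4 265.8] [509.94  87.84  18.  ]
tray_tab [361.4 236.8] [465.95  42.64  70.  ]
```

View pics/w3.png

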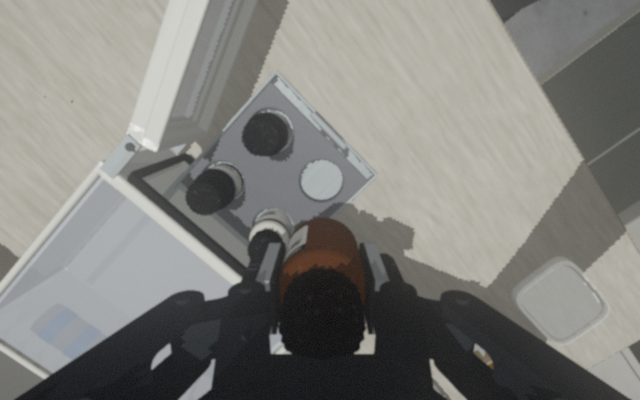

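View pics/sd3.png

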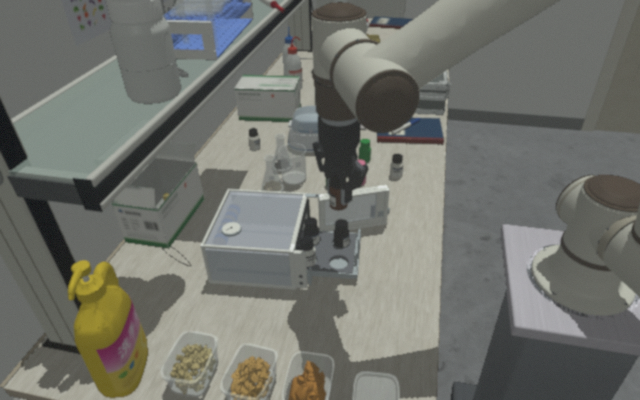

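```bash
python3 - <<'E'
from h import *
np.set_printoptions(precision=2,suppress=True)
T=np.load('pics/w3T.npy');s={'position':T[:3,3],'ee_rot':R.from_matrix(T[:3,:3]).as_quat()}
im=cv2.imread('pics/w3.png');d=np.load('pics/w3.npy')
hsv=im.mean(2);m=((hsv>150)).astype(np.uint8);n,lab,st,ce=cv2.connectedComponentsWithStats(m)
l=lab[180,322];print(hsv[180,322],hsv[180,345],st[l],ce[l])
c=max(cv2.findContours((lab==l).astype(np.uint8),0,1)[0],key=len);e=cv2.fitEllipse(c);print(e)
print('well18',atz('wrist',*e[0],18,s),'d',unproj('wrist',322,180,np.median(d[175:186,317:328]),s))
# insert cloud: well hole from depth
U,V=np.meshgrid(np.arange(295,350),np.arange(150,210))
P=np.array([unproj('wrist',u,v,d[v,u],s) for u,v in zip(U.ravel(),V.ravel())])
fl=P[(P[:,2]<22)&(np.hypot(P[:,0]-510,P[:,1]-82)<30)];print('floor',len(fl),fl[:,2].mean(),(fl.min(0)+fl.max(0))/2,fl.max(0)-fl.min(0))
top=P[(abs(P[:,2]-28)<2)];print('top',np.median(top[:,2]))
# bottle cloud in tool frame
Ti=np.linalg.inv(T);Q=[]
for v in range(215,350):
    for u in range(270,372):
        if d[v,u]>0: 
            p=unproj('wrist',u,v,d[v,u],s);q=(Ti@np.r_[p,1])[:3]
            if abs(q[0])<19 and q[2]<40 and abs(q[1])<25:Q.append(q)
Q=np.array(Q)
for a in range(-60,25,8):
    k=Q[(Q[:,2]>=a)&(Q[:,2]<a+8)]
    if len(k)>20: print(a,len(k),k.min(0),k.max(0))
E
```

```text
175.0 127.0 [ 302  160   40   39 1248] [321.43 179.27]
((321.45037841796875, 179.26043701171875), (38.119911193847656, 39.83836364746094), 71.36180877685547)
well18 [510.49  80.87  18.  ] d [510.61  81.88  17.48]Traceback (most recent call last):
  File "<stdin>", line 11, in <module>
  File "h.py", line 13, in unproj
    K,C=cam(name,s); r=np.linalg.inv(K)@[u,v,1]
        ~~~^^^^^^^^
  File "h.py", line 8, in cam
    p=arm.camera_params(name);K=np.array(p['mtx'])
ValueError: time passes only in moves, steps and waits
```

```bash
cat > fast.py <<'E'
from h import *
class F:
    def __init__(f,name,T=None):
        p=arm.camera_params(name);f.K=np.array(p['mtx']);f.C=T@np.array(p['mount']) if 'mount' in p else np.linalg.inv(np.array(p['world_to_cam']))
    def cloud(f,d,u0,u1,v0,v1):
        U,V=np.meshgrid(np.arange(u0,u1),np.arange(v0,v1));D=d[v0:v1,u0:u1].ravel().astype(float);U=U.ravel();V=V.ravel();k=D>0
        r=np.linalg.inv(f.K)@np.stack([U,V,np.ones_like(U)]);P=(f.C[:3,:3]@(r*D)).T+f.C[:3,3]
        return P[k],np.stack([U,V],1)[k]
E
python3 - <<'E'
from fast import *
np.set_printoptions(precision=2,suppress=True)
T=np.load('pics/w3T.npy');f=F('wrist',T);d=np.load('pics/w3.npy')
P,_=f.cloud(d,295,350,150,210)
near=np.hypot(P[:,0]-510,P[:,1]-81)<30
fl=P[(P[:,2]<22)&near];print('floor',len(fl),fl.mean(0),(fl.min(0)+fl.max(0))/2,fl.max(0)-fl.min(0))
wall=P[(P[:,2]>22)&(P[:,2]<26)&near];print(len(wall),wall.mean(0))
P,_=f.cloud(d,270,372,215,350);Q=(P-T[:3,3])@T[:3,:3];Q=Q[(abs(Q[:,0])<20)&(abs(Q[:,1])<25)&(Q[:,2]<40)]
for a in range(-60,25,6):
    k=Q[(Q[:,2]>=a)&(Q[:,2]<a+6)]
    if len(k)>20: print(a,len(k),k.min(0),k.max(0))
c=Q[Q[:,2]<Q[:,2].min()+4];print('cap top',c.mean(0),(c.min(0)+c.max(0))/2,len(c))
E
```

```text
floor 1380 [511.94  80.94  17.57] [511.75  80.74  18.8 ] [41.15 40.81  6.33]
94 [517.04  86.86  24.66]
-54 4025 [-15.18 -14.13 -50.94] [ 13.33   8.16 -48.  ]
-48 890 [-15.54 -14.09 -48.  ] [ 13.47   8.36 -42.01]
-42 1176 [-19.95 -14.07 -42.  ] [ 17.36  11.08 -36.02]
-36 715 [-19.98 -14.17 -35.99] [ 17.45  11.07 -30.02]
-30 1841 [-19.9  -17.05 -29.99] [ 18.22  10.98 -24.  ]
-24 841 [-19.97 -17.18 -23.99] [ 18.93  10.21 -18.01]
-18 553 [-19.88 -17.32 -17.99] [ 19.78  -5.02 -12.01]
-12 502 [-19.9  -17.3  -11.99] [19.98 -5.26 -6.  ]
-6 367 [-19.95 -17.33  -5.99] [20.   -5.28 -0.04]
0 294 [-18.5  -17.15   0.05] [15.73 -3.55  5.95]
6 244 [-17.65 -17.25   6.04] [15.84 -5.08 11.98]
12 135 [-16.8  -17.21  12.  ] [15.9  -4.75 16.44]
cap top [ -1.02  -2.65 -49.04] [ -0.9   -2.88 -48.95] 4277
```

move_arm --pt "-0.1 0 2 0 0 0 200" --pt "-0.1 0 5 0 0 0 200" --pt "-0.1 0 8 0 0 0 200" --pt "-0.1 0 11 0 0 0 200" --pt "-0.1 0 13 0 0 0 200" --pt "-0.1 0 14.3 0 0 0 200" --pt "-0.1 0 15 0 0 0 200" --pt "-0.1 0 15.3 0 0 0 200" --pt "-0.1 0 15.5 0 0 0 200" --pt "-0.1 0 15.7 0 0 0 200" --pt "-0.1 0 15.9 0 0 0 200" --pt "-0.1 0 16.1 0 0 0 200" --pt "-0.1 0 16.1 0 0 0 200"

```text
clock: 11.6
position: [509.8, 81.7, 37.2]
ee_rot: [0.334, 0.943, -0.0, -0.0]
contact_force: [-0.7, -0.0, -1.0]
gripper_width: 33.6
```

```bash
python3 - <<'E'
from h import *
np.set_printoptions(precision=2,suppress=True)
s=arm.read_state();print(s['position'],s['contact_force'],s['wrist_torque'])
for n in ['wrist','side']:
    im,d=arm.get_image(n);cv2.imwrite(f'pics/{n}4.png',im)
im=cv2.imread('pics/side4.png');cv2.imwrite('pics/side4c.png',cv2.resize(im[170:300,270:410],None,fx=5,fy=4.5,interpolation=cv2.INTER_CUBIC))
E
```

```text
[509.8   81.68  37.18] [-0.67 -0.01 -0.97] [-0.03  0.02  0.04]
```

View pics/wrist4.png

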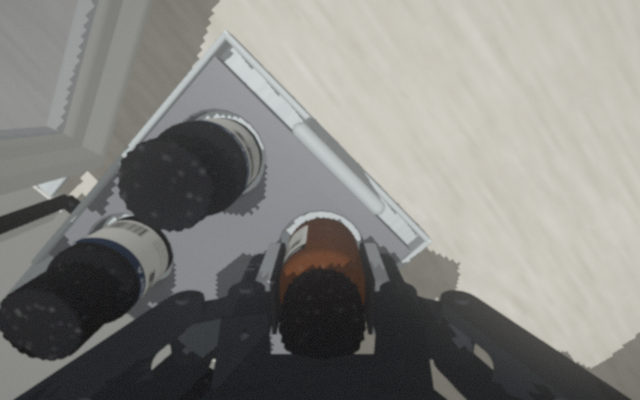

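View pics/side4c.png

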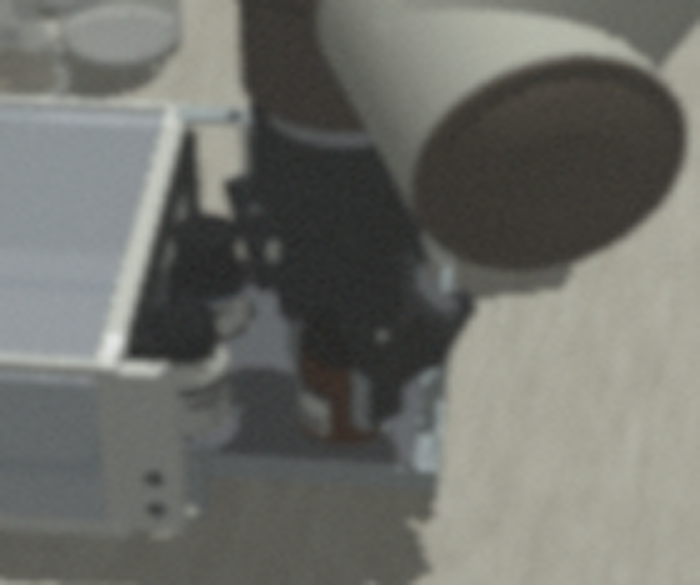

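The bottle is inside the well rim with no side force and about 4 mm left to go. I'll lower it gently.

move_arm --pt "0 0 0.1 0 0 0 200" --pt "0 0 0.2 0 0 0 200" --pt "0 0 0.3 0 0 0 200" --pt "0 0 0.35 0 0 0 200" --pt "0 0 0.35 0 0 0 200"

```text
clock: 12.32
position: [509.9, 81.7, 33.8]
ee_rot: [0.334, 0.943, -0.0, -0.0]
contact_force: [-0.4, 0.1, -0.9]
gripper_width: 33.9
```

move_arm --pt "0 0 0.05 0 0 0 200" --pt "0 0 0.1 0 0 0 200" --pt "0 0 0.1 0 0 0 200"

```text
clock: 12.7
position: [510.4, 81.9, 33.7]
ee_rot: [0.333, 0.943, 0.0, 0.001]
contact_force: [-1.3, -0.0, 5.2]
gripper_width: 33.8
```

move_arm --pt "0 0 -0.05 0 0 0 150" --pt "0 0 -0.05 0 0 0 140" --pt "0 0 -0.05 0 0 0 130" --pt "0 0 -0.05 0 0 0 120" --pt "0 0 -0.05 0 0 0 110" --pt "0 0 -0.05 0 0 0 105" --pt "0 0 -0.05 0 0 0 105" --pt "0 0 -1 0 0 0 105" --pt "0 0 -3 0 0 0 105" --pt "0 0 -6 0 0 0 105" --pt "0 0 -9 0 0 0 105" --pt "0 0 -13 0 0 0 105" --pt "0 0 -16 0 0 0 105" --pt "0 0 -16.5 0 0 0 105" --pt "0 0 -16.5 0 0 0 105"

```text
clock: 14.58
position: [509.5, 81.7, 197.8]
ee_rot: [0.334, 0.943, 0.0, -0.0]
contact_force: [-1.1, -0.0, -0.5]
gripper_width: 50.5
```

```bash
python3 - <<'E'
from fast import *
np.set_printoptions(precision=2,suppress=True)
s=arm.read_state();print(s['position'],s['ee_rot'],s['joints'],s['contact_force'],s['gripper_width'],s['clock'])
im,d=arm.get_image('wrist');cv2.imwrite('pics/w5.png',im);np.save('pics/w5.npy',d)
T=T_tool(s);np.save('pics/w5T.npy',T)
for t,z in [('tray_tab',70),('amber_mid',51),('door_push',85)]:
  for x in arm.tip_of(t,'wrist')[:3]:
        print(t,np.array(x['uv']),round(x['score'],2),atz('wrist',*x['uv'],z,s))
f=F('wrist',T);P,_=f.cloud(d,200,450,80,320)
c=P[(P[:,2]>81)&(P[:,2]<88)&(np.hypot(P[:,0]-510,P[:,1]-81.7)<25)];print('cap',len(c),c.mean(0),(c.min(0)+c.max(0))/2)
t=P[(P[:,2]>70)&(P[:,2]<90)&(P[:,0]<488)];print('tab',len(t),t.mean(0),t.min(0),t.max(0))
E
```

```text
[509.5   81.66 197.77] [ 0.33  0.94  0.   -0.  ] [ 0.47  0.23 -0.31 -0.   -1.04 -1.15] [-1.1  -0.03 -0.55] 50.514099980671915 14.575
tray_tab [331.2 127.6] 0.76 [471.21  44.6   70.  ]
amber_mid [320.9 186.9] 0.63 [510.89  80.51  51.  ]
cap 939 [511.39  81.74  82.91] [511.78  82.05  83.01]
tab 337 [474.55  43.93  81.1 ] [470.62  25.47  71.  ] [478.51  62.61  83.97]
```

View pics/w5.png

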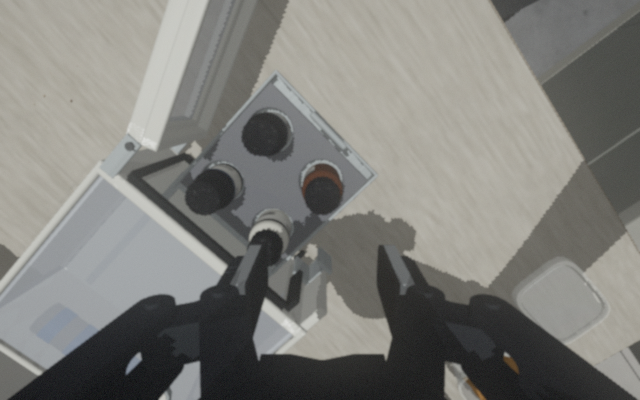

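move_arm --pt "0.6 -1.6 0 0 0 8 105" --pt "1.2 -3.2 0 0 0 18 180" --pt "1.8 -4.8 0 0 0 28 255" --pt "2.5 -6.4 0 0 0 38 255" --pt "3 -7.8 0 0 0 45 255" --pt "3 -7.8 2 0 0 45 255" --pt "3 -7.8 5 0 0 45 255" --pt "3 -7.8 9 0 0 45 255" --pt "3 -7.8 12 0 0 45 255" --pt "3 -7.8 13.8 0 0 45 255" --pt "3 -7.8 14.3 0 0 45 255" --pt "3 -7.8 14.3 0 0 45 255"

```text
clock: 16.27
position: [437.5, 39.9, 54.7]
ee_rot: [0.669, 0.743, -0.0, -0.0]
contact_force: [0.2, 0.1, 0.5]
gripper_width: -0.1
```

```bash
python3 - <<'E'
from fast import *
np.set_printoptions(precision=2,suppress=True)
s=arm.read_state();T=T_tool(s);print(s['position'],s['contact_force'],s['gripper_width'],s['clock'],s['joints']);print(T[:3,:3])
im,d=arm.get_image('wrist');cv2.imwrite('pics/w6.png',im)
E
```

```text
[437.52  39.92  54.67] [0.24 0.1  0.54] -0.08108915348789669 16.275 [ 0.46  0.31 -0.66  0.   -0.61 -1.93]
[[-0.11  0.99 -0.  ]
 [ 0.99  0.11 -0.  ]
 [-0.   -0.   -1.  ]]
```

View pics/w6.png

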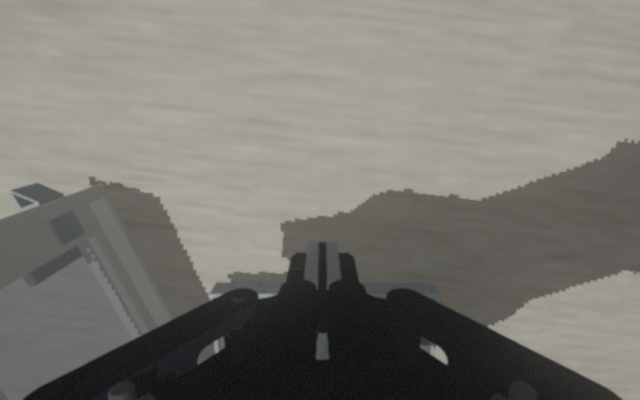

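move_arm --pt "0 1 0 0 0 0 255" --pt "0 1.7 0 0 0 0 255" --pt "0 2.1 0 0 0 0 255" --pt "0 2.4 0 0 0 0 255" --pt "0 2.7 0 0 0 0 255" --pt "0 3 0 0 0 0 255" --pt "0 3.4 0 0 0 0 255" --pt "0 3.9 0 0 0 0 255" --pt "0 4.5 0 0 0 0 255" --pt "0 5.1 0 0 0 0 255" --pt "0 5.7 0 0 0 0 255" --pt "0 6.3 0 0 0 0 255" --pt "0 6.9 0 0 0 0 255" --pt "0 7.5 0 0 0 0 255" --pt "0 8.1 0 0 0 0 255" --pt "0 8.7 0 0 0 0 255" --pt "0 9.3 0 0 0 0 255" --pt "0 9.8 0 0 0 0 255" --pt "0 10.2 0 0 0 0 255" --pt "0 10.4 0 0 0 0 255"

```text
clock: 18.82
position: [541.4, 51.0, 54.9]
ee_rot: [0.669, 0.743, 0.0, 0.0]
contact_force: [-1.1, -1.7, -0.7]
gripper_width: -0.1
```

```bash
python3 - <<'E'
from fast import *
np.set_printoptions(precision=2,suppress=True)
im,d=arm.get_image('side');cv2.imwrite('pics/sd7.png',im);cv2.imwrite('pics/sd7c.png',cv2.resize(im[150:310,200:410],None,fx=3.5,fy=3.5,interpolation=cv2.INTER_CUBIC))
for x in arm.tip_of('tray_tab','side')[:2]: print(np.array(x['uv']),atz('side',*x['uv'],70))
for x in arm.tip_of('amber_mid','side')[:4]: print(np.array(x['uv']),atz('side',*x['uv'],51))
print(arm.read_state()['contact_force'])
E
```

```text
[319.7 235.3] [555.45  55.4   70.  ]
[298.2 252.8] [593.22  98.75  51.  ]
[-0.45 -0.51 -0.23]
```

View pics/sd7c.png

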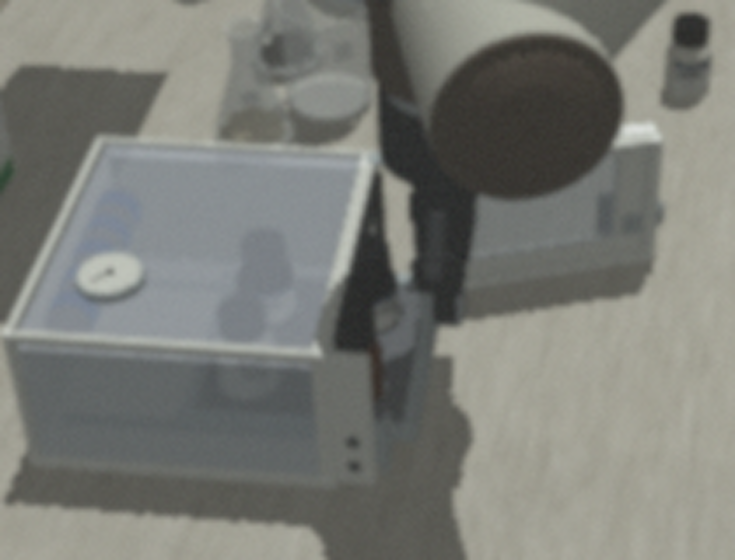

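move_arm --pt "0 0.3 0 0 0 0 255" --pt "0 0.8 0 0 0 0 255" --pt "0 1.3 0 0 0 0 255" --pt "0 1.8 0 0 0 0 255" --pt "0 2.3 0 0 0 0 255" --pt "0 2.6 0 0 0 0 255" --pt "0 2.8 0 0 0 0 255" --pt "0 3 0 0 0 0 255" --pt "0 3.15 0 0 0 0 255" --pt "0 3.3 0 0 0 0 255" --pt "0 3.4 0 0 0 0 255"

```text
clock: 20.35
position: [574.8, 54.4, 54.8]
ee_rot: [0.669, 0.743, -0.0, -0.0]
contact_force: [-2.1, -0.4, 1.5]
gripper_width: -0.3
```

move_arm --pt "0 0.1 0 0 0 0 255" --pt "0 0.2 0 0 0 0 255" --pt "0 0.3 0 0 0 0 255"

```text
clock: 20.72
position: [577.8, 54.8, 54.8]
ee_rot: [0.669, 0.743, -0.0, -0.0]
contact_force: [-1.0, 0.9, 0.5]
gripper_width: -0.2
```

move_arm --pt "0 0.1 0 0 0 0 255" --pt "0 0.2 0 0 0 0 255" --pt "0 0.3 0 0 0 0 255"

```text
clock: 21.1
position: [578.1, 54.6, 54.6]
ee_rot: [0.669, 0.743, -0.002, -0.002]
contact_force: [-9.9, 1.0, 6.9]
gripper_width: 0.3
```

The push force rose at the tray's stop, where I predicted it. I'll back off, rise, and swing over to the outside of the door.

move_arm --pt "0 -0.6 0 0 0 0 255" --pt "0 -2.5 0 0 0 0 255" --pt "0 -6 0 0 0 0 255" --pt "0 -9 -3 0 0 0 255" --pt "0 -11 -7 0 0 -5 255" --pt "-1 -12 -11 0 0 -14 255" --pt "-3 -12 -14 0 0 -24 255" --pt "-6 -12 -14.5 0 0 -34 255" --pt "-9 -12 -14.5 0 0 -44 255" --pt "-12 -12 -14.5 0 0 -54 255" --pt "-15 -12 -14.5 0 0 -64 255" --pt "-17 -12 -14.5 0 0 -74 255" --pt "-18.1 -12 -14.5 0 0 -84 255" --pt "-18.1 -12 -14.5 0 0 -94 255" --pt "-18.1 -12 -14.5 0 0 -104 255" --pt "-18.1 -12 -14.5 0 0 -109.4 255" --pt "-18.1 -12 -14.5 0 0 -109.4 255" --pt "-18.1 -12 -14.5 0 0 -109.4 255"

```text
clock: 23.35
position: [480.7, -137.6, 199.9]
ee_rot: [-0.219, 0.976, -0.0, 0.001]
contact_force: [-0.4, -0.7, 0.8]
gripper_width: -0.0
```

```bash
python3 - <<'E'
from fast import *
np.set_printoptions(precision=2,suppress=True)
s=arm.read_state();T=T_tool(s);np.save('pics/w8T.npy',T);print(s['position'],s['contact_force'],s['joints'],s['clock']);print(T[:3,:3])
im,d=arm.get_image('wrist');cv2.imwrite('pics/w8.png',im);np.save('pics/w8.npy',d)
for t,z in [('door_hinge',60),('door_push',85),('latch_case',36),('tray_tab',70),('strike_mid',36)]:
  for x in arm.tip_of(t,'wrist')[:2]: print(t,np.array(x['uv']),round(x['score'],2),atz('wrist',*x['uv'],z,s))
im,d=arm.get_image('scene');cv2.imwrite('pics/sc8.png',im);cv2.imwrite('pics/sc8c.png',cv2.resize(im[120:270,220:370],None,fx=4,fy=4,interpolation=cv2.INTER_CUBIC))
im,d=arm.get_image('side');cv2.imwrite('pics/sd8.png',im);cv2.imwrite('pics/sd8c.png',cv2.resize(im[150:310,200:410],None,fx=3.5,fy=3.5,interpolation=cv2.INTER_CUBIC))
for x in arm.tip_of('tray_tab','side')[:2]: print(np.array(x['uv']),atz('side',*x['uv'],70))
E
```

```text
[ 480.71 -137.55  199.94] [-0.43 -0.72  0.84] [ 0.05  0.2  -0.34  0.   -1.03  0.4 ] 23.35
[[-0.9  -0.43  0.  ]
 [-0.43  0.9  -0.  ]
 [-0.   -0.   -1.  ]]
door_hinge [170.8 241.3] 0.83 [584.06 -34.67  60.  ]
door_push [322.4 246.6] 0.69 [461.94 -99.07  85.  ]
latch_case [336.  220.1] 0.87 [ 452.64 -110.25   36.  ]
tray_tab [127.5 320.7] 0.73 [592.89  54.29  70.  ]
[303.7 232.8] [591.72  54.11  70.  ]
[308.9 276.8] [548.37 180.68  70.  ]
```

View pics/w8.png

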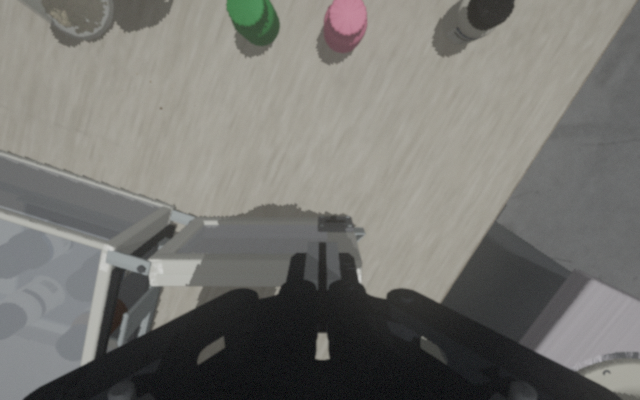

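View pics/sc8c.png

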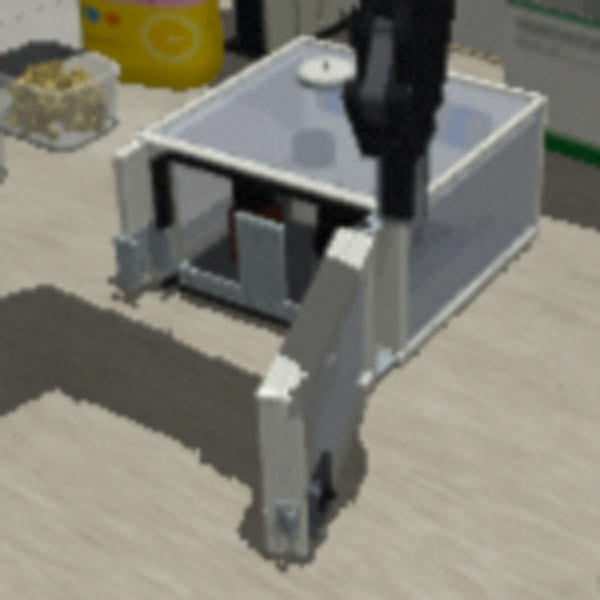

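View pics/sd8c.png

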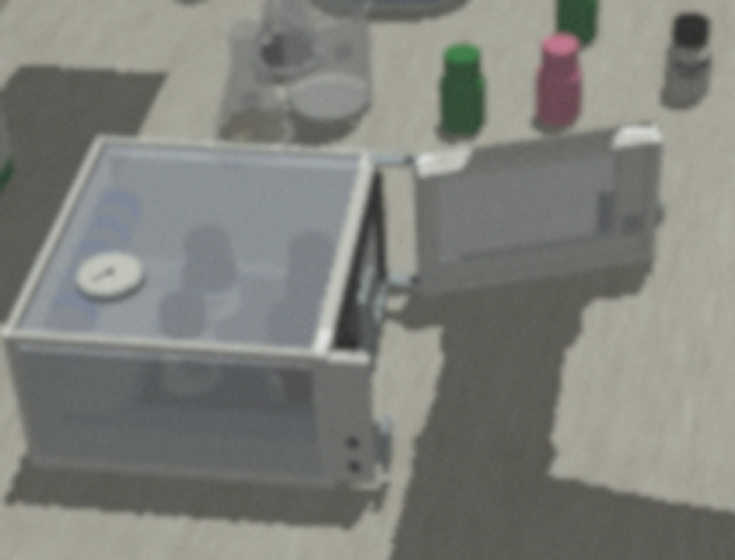

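Tray is home: the tab is at x≈592 and amber is upright inside behind it. I'll fit the door plane from the depth picture, then plan the arc.

```bash
python3 - <<'E'
from fast import *
np.set_printoptions(precision=2,suppress=True)
T=np.load('pics/w8T.npy');d=np.load('pics/w8.npy');f=F('wrist',T)
P,_=f.cloud(d,150,370,200,300)
H=np.array([584,-34.8])
th=np.radians(109.4);yaw=np.radians(6)
for z0,z1 in [(108,114),(60,105)]:
    K=P[(P[:,2]>z0)&(P[:,2]<z1)]
    for t in (109.4,):
        dy=np.array([np.cos(np.pi/2+yaw+th),np.sin(np.pi/2+yaw+th)]);nx=np.array([np.cos(yaw+th),np.sin(yaw+th)])
        a=(K[:,:2]-H)@dy;b=(K[:,:2]-H)@nx
        k=(a>-5)&(a<180)&(b>-25)&(b<40);a=a[k];b=b[k]
        print(z0,len(a),a.min(),a.max())
        for lo in range(10,165,20):
            m=(a>=lo)&(a<lo+20)
            if m.sum()>5: print(lo,m.sum(),np.percentile(b[m],[1,5,50,95,99]))
E
```

```text
108 3885 3.784618733599498 167.56585489496115
10 718 [-6.2  -5.53  4.63 15.39 16.64]
30 724 [-6.13 -5.49  4.37 15.46 16.66]
50 719 [-6.05 -5.35  4.9  15.43 16.62]
70 711 [-5.92 -5.14  4.72 15.48 16.75]
90 690 [-5.89 -5.23  4.29 15.03 16.44]
110 32 [-5.83 -5.73 -3.42  1.99  3.3 ]
150 111 [-5.46 -5.04  0.51 11.62 13.15]
60 3071 2.7689249317010174 167.59713419331464
10 529 [-6.62 -6.39 -4.46 -1.7  -1.51]
30 415 [-6.37 -6.16 -2.03 -1.52 -1.36]
50 415 [-6.27 -6.06 -1.99 -1.42 -1.14]
70 420 [-6.22 -5.92 -1.87 -1.32 -1.15]
90 422 [-6.14 -5.9  -1.77 -1.26 -1.08]
110 244 [-5.84 -5.49 -1.66 -1.2  -0.83]
130 84 [-6.05 -5.88 -5.22 -1.4  -1.18]
150 384 [-6.07 -5.87 -5.4  -4.79 -3.75]
```

move_arm --pt "0.46 0 1.5 0 0 0 255" --pt "0.46 0 5 0 0 0 255" --pt "0.46 0 9 0 0 0 255" --pt "0.46 0 12 0 0 0 255" --pt "0.46 0 13.2 0 0 0 255" --pt "0.46 1 13.2 0 0 0 255" --pt "0.46 2 13.2 0 0 0 255" --pt "0.46 2.5 13.2 0 0 0 255" --pt "0.46 2.8 13.2 0 0 0 255" --pt "0.46 3 13.2 0 0 0 255" --pt "0.46 3 13.2 0 0 0 255"

```text
clock: 25.18
position: [463.4, -112.3, 68.0]
ee_rot: [-0.22, 0.975, -0.0, 0.0]
contact_force: [-1.0, 0.2, 0.3]
gripper_width: -0.4
```

```bash
python3 - <<'E'
import numpy as np
def p(h,f):
    f=np.radians(f);c,s=np.cos(f),np.sin(f);return (h[0]-(h[0]*c-h[1]*s),h[1]-(h[0]*s+h[1]*c))
for f in [1,2.5]+list(range(5,70,4)): print(f,np.round(np.array(p((-142,18),f))/10,2))
from h import *
s=arm.read_state();q=s['position'][:2]-np.array([584,-34.8]);T=T_tool(s);print(s['position'],s['contact_force'],T[:2,:2].T@q, np.degrees(np.arctan2(T[1,1],T[0,1])))
E
```

```text
1 [0.03 0.25]
2.5 [0.06 0.62]
5 [0.1  1.24]
9 [0.11 2.24]
13 [0.04 3.24]
17 [-0.09  4.23]
21 [-0.3   5.21]
25 [-0.57  6.17]
29 [-0.91  7.11]
33 [-1.31  8.02]
37 [-1.78  8.91]
41 [-2.3   9.76]
45 [-2.89 10.57]
49 [-3.53 11.34]
53 [-4.22 12.06]
57 [-4.96 12.73]
61 [-5.74 13.35]
65 [-6.57 13.91]
69 [-7.43 14.41]
[ 463.40412451 -112.33847821   67.95714371] [-1.00026418  0.21939982  0.3492122 ] [142.20688314 -18.24230746] 115.42946469362886
```

move_arm --pt "0.03 0.25 0 0 0 1 255" --pt "0.06 0.62 0 0 0 2.5 255" --pt "0.1 1.24 0 0 0 5 255" --pt "0.11 2.24 0 0 0 9 255" --pt "0.04 3.24 0 0 0 13 255" --pt "-0.09 4.23 0 0 0 17 255" --pt "-0.3 5.21 0 0 0 21 255" --pt "-0.57 6.17 0 0 0 25 255" --pt "-0.91 7.11 0 0 0 29 255" --pt "-1.31 8.02 0 0 0 33 255" --pt "-1.78 8.91 0 0 0 37 255" --pt "-2.3 9.76 0 0 0 41 255" --pt "-2.89 10.57 0 0 0 45 255" --pt "-3.53 11.34 0 0 0 49 255" --pt "-4.22 12.06 0 0 0 53 255" --pt "-4.96 12.73 0 0 0 57 255" --pt "-4.96 12.73 0 0 0 57 255"

```text
clock: 27.3
position: [453.6, 24.3, 67.7]
ee_rot: [0.272, 0.962, 0.0, 0.0]
contact_force: [0.1, 0.4, -0.3]
gripper_width: 0.1
```

```bash
python3 - <<'E'
from h import *
def p(h,f):
    f=np.radians(f);c,s=np.cos(f),np.sin(f);return (h[0]-(h[0]*c-h[1]*s),h[1]-(h[0]*s+h[1]*c))
s=arm.read_state();q=s['position'][:2]-np.array([584,-34.8]);T=T_tool(s);print(s['position'],s['contact_force'],T[:2,:2].T@q, np.degrees(np.arctan2(T[1,1],T[0,1])))
im,d=arm.get_image('side');cv2.imwrite('pics/sd9c.png',cv2.resize(im[150:310,200:410],None,fx=3.5,fy=3.5,interpolation=cv2.INTER_CUBIC))
for f in list(range(2,46,2)): print(f,np.round(np.array(p((-142,18),f))/10,2))
E
```

```text
[453.56507609  24.28397437  67.74277418] [ 0.11819078  0.38205871 -0.26548758] [142.07818143 -17.8318748 ] 58.476940068828284
2 [0.05 0.5 ]
4 [0.09 0.99]
6 [0.11 1.49]
8 [0.11 1.99]
10 [0.1  2.49]
12 [0.06 2.99]
14 [0.01 3.49]
16 [-0.05  3.98]
18 [-0.14  4.48]
20 [-0.24  4.97]
22 [-0.36  5.45]
24 [-0.5   5.93]
26 [-0.65  6.41]
28 [-0.82  6.88]
30 [-1.    7.34]
32 [-1.2  7.8]
34 [-1.42  8.25]
36 [-1.65  8.69]
38 [-1.9   9.12]
40 [-2.17  9.55]
42 [-2.44  9.96]
44 [-2.73 10.37]
```

View pics/sd9c.png

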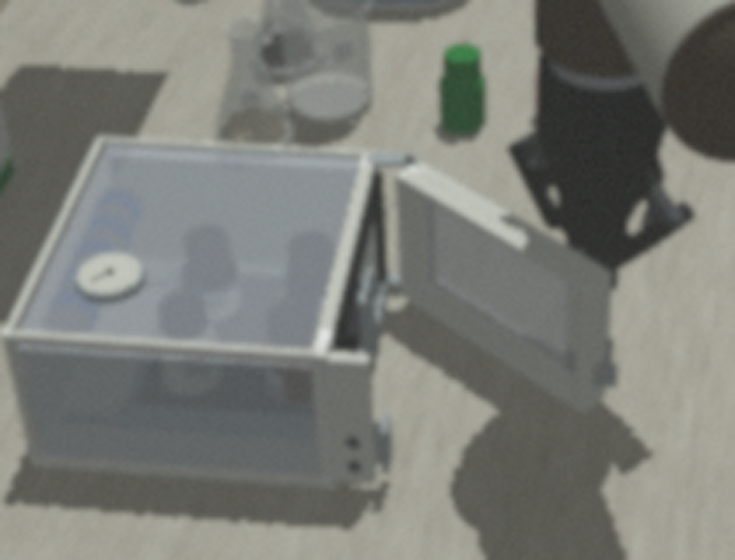

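move_arm --pt "0.05 0.5 0 0 0 2 255" --pt "0.11 1.49 0 0 0 6 255" --pt "0.1 2.49 0 0 0 10 255" --pt "0.01 3.49 0 0 0 14 255" --pt "-0.14 4.48 0 0 0 18 255" --pt "-0.36 5.45 0 0 0 22 255" --pt "-0.65 6.41 0 0 0 26 255" --pt "-1 7.34 0 0 0 30 255" --pt "-1.42 8.25 0 0 0 34 255" --pt "-1.65 8.69 0 0 0 36 255" --pt "-1.9 9.12 0 0 0 38 255" --pt "-2.17 9.55 0 0 0 40 255" --pt "-2.44 9.96 0 0 0 42 255" --pt "-2.44 9.96 0 0 0 42 255"

```text
clock: 29.1
position: [527.1, 96.2, 67.9]
ee_rot: [0.599, 0.801, 0.0, 0.0]
contact_force: [0.0, -0.2, -0.6]
gripper_width: 0.2
```

```bash
python3 - <<'E'
from h import *
def p(h,f):
    f=np.radians(f);c,s=np.cos(f),np.sin(f);return (h[0]-(h[0]*c-h[1]*s),h[1]-(h[0]*s+h[1]*c))
s=arm.read_state();q=s['position'][:2]-np.array([584,-34.8]);T=T_tool(s);print(s['position'],s['contact_force'],T[:2,:2].T@q, np.degrees(np.arctan2(T[1,1],T[0,1])))
im,d=arm.get_image('side');cv2.imwrite('pics/sd10c.png',cv2.resize(im[150:310,200:410],None,fx=3.5,fy=3.5,interpolation=cv2.INTER_CUBIC))
for f in np.arange(0.5,14,.5): print(f,np.round(np.array(p((-142,18),f))/10,2))
E
```

```text
[527.09241197  96.1974024   67.92080062] [ 0.0107815  -0.18835975 -0.57347179] [141.74041664 -17.56266158] 16.417615305915053
0.5 [0.02 0.12]
1.0 [0.03 0.25]
1.5 [0.04 0.37]
2.0 [0.05 0.5 ]
2.5 [0.06 0.62]
3.0 [0.07 0.75]
3.5 [0.08 0.87]
4.0 [0.09 0.99]
4.5 [0.1  1.12]
5.0 [0.1  1.24]
5.5 [0.11 1.37]
6.0 [0.11 1.49]
6.5 [0.11 1.62]
7.0 [0.11 1.74]
7.5 [0.11 1.87]
8.0 [0.11 1.99]
8.5 [0.11 2.12]
9.0 [0.11 2.24]
9.5 [0.1  2.37]
10.0 [0.1  2.49]
10.5 [0.09 2.62]
11.0 [0.08 2.74]
11.5 [0.07 2.87]
12.0 [0.06 2.99]
12.5 [0.05 3.12]
13.0 [0.04 3.24]
13.5 [0.03 3.36]
```

View pics/sd10c.png

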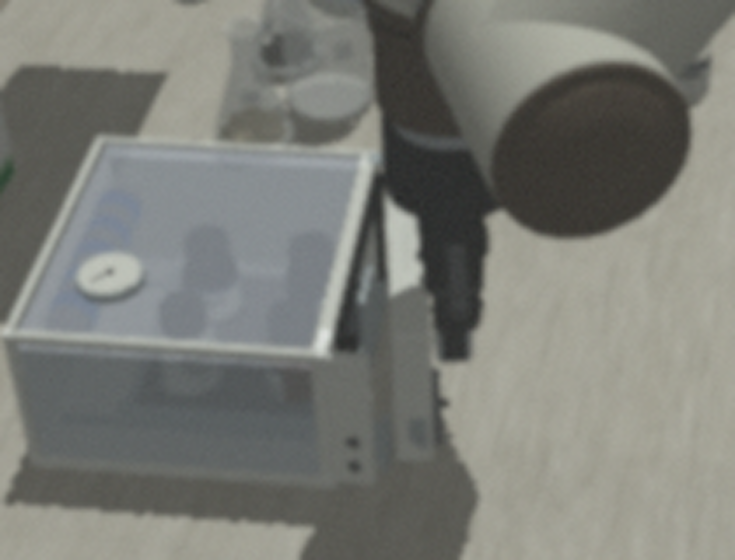

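move_arm --pt "0.02 0.12 0 0 0 0.5 255" --pt "0.03 0.25 0 0 0 1 255" --pt "0.05 0.5 0 0 0 2 255" --pt "0.07 0.75 0 0 0 3 255" --pt "0.08 0.87 0 0 0 3.5 255" --pt "0.09 0.99 0 0 0 4 255" --pt "0.1 1.12 0 0 0 4.5 255" --pt "0.1 1.24 0 0 0 5 255"

```text
clock: 30.15
position: [537.3, 100.1, 67.6]
ee_rot: [0.634, 0.774, -0.001, -0.001]
contact_force: [-3.2, 0.8, 1.9]
gripper_width: 0.1
```

move_arm --pt "0.01 0.06 0 0 0 0.25 255" --pt "0.02 0.12 0 0 0 0.5 255" --pt "0.02 0.18 0 0 0 0.75 255" --pt "0.03 0.25 0 0 0 1 255"

```text
clock: 30.65
position: [538.9, 100.6, 67.5]
ee_rot: [0.64, 0.768, -0.001, -0.001]
contact_force: [-6.0, -0.3, 2.7]
gripper_width: 0.0
```

move_arm --pt "0.01 0.06 0 0 0 0.25 255" --pt "0.02 0.12 0 0 0 0.5 255" --pt "0.02 0.18 0 0 0 0.75 255"

```text
clock: 31.02
position: [540.3, 101.1, 67.4]
ee_rot: [0.645, 0.764, -0.002, -0.001]
contact_force: [-6.5, 0.2, 2.6]
gripper_width: 0.1
```

move_arm --pt "0.01 0.06 0 0 0 0.25 255" --pt "0.02 0.12 0 0 0 0.5 255" --pt "0.02 0.18 0 0 0 0.75 255"

```text
clock: 31.4
position: [541.8, 101.6, 67.4]
ee_rot: [0.65, 0.76, -0.002, -0.001]
contact_force: [-7.1, 0.2, 3.4]
gripper_width: -0.1
```

move_arm --pt "0.01 0.06 0 0 0 0.25 255" --pt "0.02 0.12 0 0 0 0.5 255" --pt "0.02 0.18 0 0 0 0.75 255"

```text
clock: 31.78
position: [543.1, 101.9, 67.2]
ee_rot: [0.655, 0.755, -0.002, -0.002]
contact_force: [-7.6, 0.5, 4.2]
gripper_width: -0.0
```

```bash
python3 - <<'E'
from h import *
s=arm.read_state();q=s['position'][:2]-np.array([584,-34.8]);T=T_tool(s);print(s['position'],s['contact_force'],T[:2,:2].T@q, np.degrees(np.arctan2(T[1,1],T[0,1])))
a=np.arctan2(q[1],q[0])+np.arctan2(17.5,142)*1
print('theta est deg', np.degrees(np.arctan2(q[1],q[0]))-np.degrees(np.arctan2(17.5,142))-96)
E
```

```text
[543.06651331 101.89543373  67.22842873] [-7.55896772  0.46123529  4.18188322] [141.10612664 -21.21916412] 8.11829757335997
theta est deg 3.644670208116821
```

move_arm --pt "0 0.06 0 0 0 0 255" --pt "0 0.12 0 0 0 0 255" --pt "0 0.18 0 0 0 0 255"

```text
clock: 32.15
position: [547.7, 103.2, 67.8]
ee_rot: [0.655, 0.756, 0.0, 0.0]
contact_force: [-2.8, -0.0, -1.3]
gripper_width: -0.1
```

move_arm --pt "0 0.05 0 0 0 0 255" --pt "0 0.1 0 0 0 0 255" --pt "0 0.1 0 0 0 0 255"

```text
clock: 32.52
position: [548.3, 103.0, 67.8]
ee_rot: [0.655, 0.756, -0.0, -0.0]
contact_force: [-3.3, 0.7, 1.5]
gripper_width: 0.2
```

```bash
python3 - <<'E'
from h import *
for n in ['side','scene']:
    im,d=arm.get_image(n);cv2.imwrite(f'pics/{n}11.png',im)
    print(n,[(t,np.round(x['uv'],1),round(x['score'],2)) for t in ['bolt_tip','latch_case','strike_mid'] for x in arm.tip_of(t,n)[:2]])
im=cv2.imread('pics/side11.png');cv2.imwrite('pics/sd11c.png',cv2.resize(im[200:310,270:380],None,fx=5,fy=5,interpolation=cv2.INTER_CUBIC))
im=cv2.imread('pics/scene11.png');cv2.imwrite('pics/sc11c.png',cv2.resize(im[140:240,230:340],None,fx=6,fy=5,interpolation=cv2.INTER_CUBIC))
print(arm.read_state()['contact_force'])
E
```

```text
side [('bolt_tip', array([295.4, 180.4]), 0.32), ('latch_case', array([315.6, 267.8]), 0.66), ('strike_mid', array([310. , 276.6]), 0.56)]
scene [('latch_case', array([256.6, 190.6]), 0.97), ('strike_mid', array([252.4, 184.2]), 0.88)]
[-3.45613891  0.09601893  0.37673774]
```

View pics/sd11c.png

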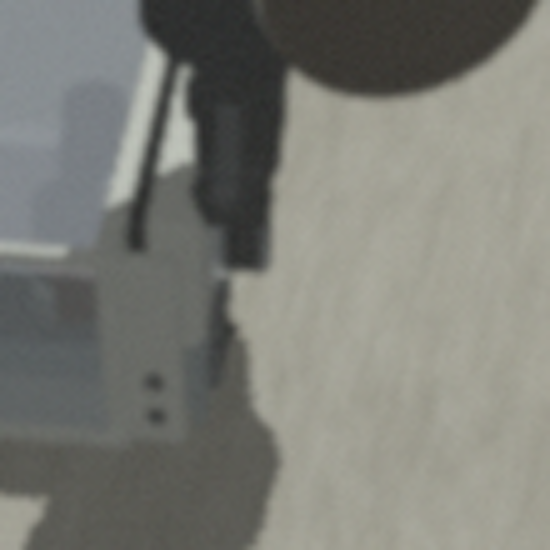

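View pics/sc11c.png

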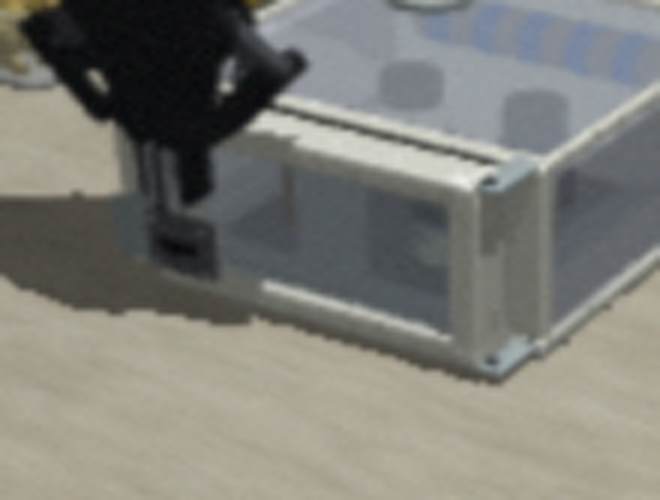

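move_arm --pt "0 0.06 0 0 0 0 255" --pt "0 0.12 0 0 0 0 255" --pt "0 0.12 0 0 0 0 255"

```text
clock: 33.3
position: [548.4, 102.9, 67.6]
ee_rot: [0.655, 0.756, -0.001, -0.001]
contact_force: [-5.8, 0.8, 2.8]
gripper_width: -0.1
```

Force fell from 7.6 to 2.8 N with a jump forward, then rose again without movement, so the bolt snapped in and the door is now on its stop. I'll ease off and check that it holds.

move_arm --pt "0 -0.1 0 0 0 0 255" --pt "0 -0.2 0 0 0 0 255" --pt "0 -0.3 0 0 0 0 255" --pt "0 -0.45 0 0 0 0 255" --pt "0 -0.7 0 0 0 0 255" --pt "0 -1.2 0 0 0 0 255" --pt "0 -2.5 0 0 0 0 255" --pt "0 -5 0 0 0 0 255" --pt "0 -8 -3 0 0 0 255" --pt "0 -10 -7 0 0 0 255" --pt "0 -10 -11 0 0 0 255" --pt "0 -10 -14 0 0 0 255" --pt "0 -8 -17 0 0 0 255" --pt "0 -6 -18 0 0 0 255" --pt "0 -6 -18 0 0 0 255" --pt "0 -6 -18 0 0 0 255"

```text
clock: 35.3
position: [488.8, 94.3, 246.9]
ee_rot: [0.655, 0.756, -0.001, -0.001]
contact_force: [-0.7, 0.2, -0.3]
gripper_width: 0.0
```

```bash
python3 - <<'E'
from fast import *
np.set_printoptions(precision=2,suppress=True)
s=arm.read_state();T=T_tool(s);print(s['position'],s['contact_force'],s['clock'])
for n in ['wrist','side','scene']:
    im,d=arm.get_image(n);cv2.imwrite(f'pics/{n}12.png',im);np.save(f'pics/{n}12.npy',d)
    print(n,[(t,np.round(x['uv'],1),round(x['score'],2)) for t in ['bolt_tip','latch_case','strike_mid','amber_mid'] for x in arm.tip_of(t,n)[:4]])
    if n=='wrist': np.save('pics/w12T.npy',T)
f=F('wrist',T);d=np.load('pics/wrist12.npy');P,_=f.cloud(d,0,640,0,400)
H=np.array([584,-34.8]);y=np.radians(96);dy=np.array([np.cos(y),np.sin(y)]);nx=np.array([np.sin(y),-np.cos(y)])
a=(P[:,:2]-H)@dy;b=(P[:,:2]-H)@nx;z=P[:,2]
A=[];B=[]
for lo in range(10,165,10):
    m=(a>=lo)&(a<lo+10)&(z>104)&(z<114)&(b<18)&(b>-15)
    if m.sum()>8: A.append(a[m].mean());B.append(np.percentile(b[m],3));print(lo,m.sum(),np.percentile(b[m],[1,3,10,97]))
if len(A)>3: print('theta vs yaw6',np.polyfit(A,B,1))
m=(z>105)&(z<114)&(b>19)&(b<34)
for lo in range(0,180,20):
    k=m&(a>=lo)&(a<lo+20)
    if k.sum()>8: print('frame',lo,k.sum(),np.percentile(b[k],[2,50]))
im=cv2.imread('pics/wrist12.png');cv2.imwrite('pics/w12x.png',im)
im=cv2.imread('pics/side12.png');cv2.imwrite('pics/sd12c.png',cv2.resize(im[200:310,270:380],None,fx=5,fy=5,interpolation=cv2.INTER_CUBIC))
im=cv2.imread('pics/scene12.png');cv2.imwrite('pics/sc12c.png',cv2.resize(im[140:240,230:340],None,fx=6,fy=5,interpolation=cv2.INTER_CUBIC))
E
```

```text
[488.8   94.32 246.88] [-0.67  0.24 -0.3 ] 35.3
wrist [('bolt_tip', array([358.3, 243.8]), 0.47), ('bolt_tip', array([ 43.3, 292.2]), 0.3), ('latch_case', array([331.7, 230.9]), 0.82), ('latch_case', array([358.7, 243.2]), 0.49), ('strike_mid', array([355.6, 240.6]), 0.83), ('amber_mid', array([ 13.7, 220.7]), 0.6)]
side [('latch_case', array([316.6, 267.9]), 0.89), ('strike_mid', array([309.3, 278.3]), 0.62), ('amber_mid', array([331.4, 175.5]), 0.73), ('amber_mid', array([365.3, 151. ]), 0.66), ('amber_mid', array([358.6, 170.9]), 0.5)]
scene [('strike_mid', array([255.6, 185.8]), 0.68), ('amber_mid', array([440. , 284.4]), 0.9), ('amber_mid', array([381.4, 258.3]), 0.86), ('amber_mid', array([395.8, 233.3]), 0.58)]
10 281 [-7.04 -6.67 -6.05 16.41]
20 282 [-7.02 -6.84 -6.36 16.96]
30 283 [-7.15 -6.97 -6.61 16.95]
40 281 [-7.35 -7.04 -6.59 16.93]
50 281 [-7.44 -7.2  -6.67 16.9 ]
60 290 [-7.73 -7.34 -6.86 17.25]
70 282 [-7.66 -7.5  -7.03 17.23]
80 289 [-8.   -7.62 -7.14 17.06]
90 298 [-8.16 -7.97 -7.47 17.04]
100 179 [-8.23 -7.97 -7.66 11.58]
theta vs yaw6 [-0.01 -6.42]
frame 0 279 [19.48 24.95]
frame 20 279 [19.15 24.15]
frame 40 84 [19.13 22.08]
frame 60 11 [19.29 20.16]
frame 80 132 [19.18 22.38]
```

View pics/wrist12.png

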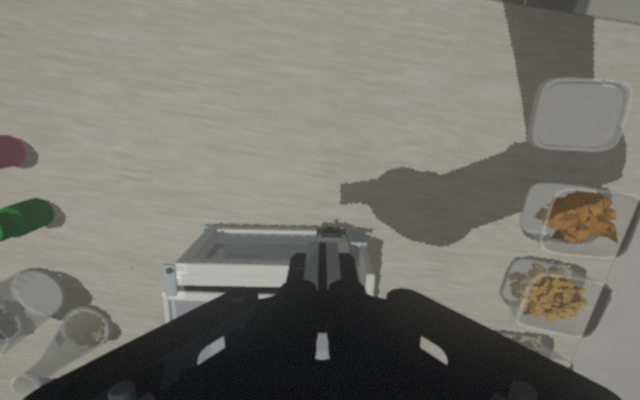

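View pics/sd12c.png

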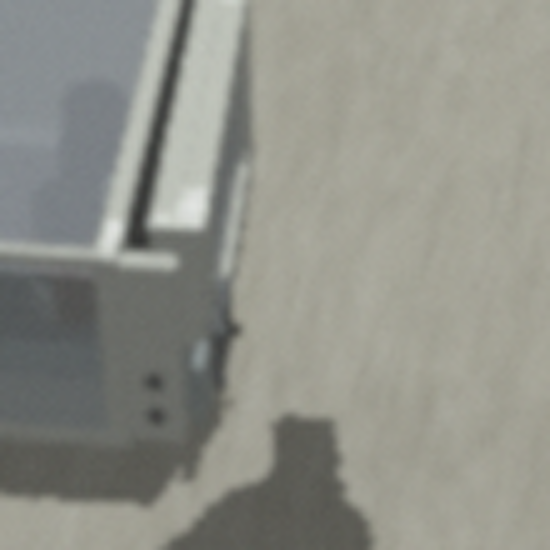

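View pics/sc12c.png

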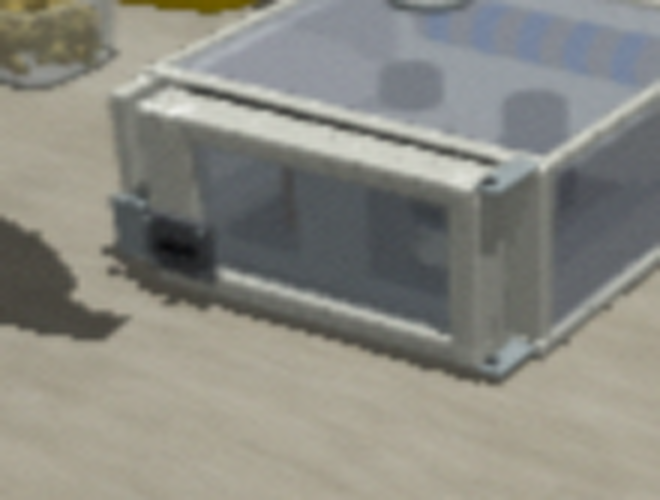

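```bash
python3 - <<'E'
import cv2,numpy as np
from h import *
a=cv2.imread('pics/wrist12.png')[215:300,150:390];b=cv2.imread('pics/w8.png')[205:275,250:375]
cv2.imwrite('pics/c1.png',cv2.resize(a,None,fx=3.3,fy=3.3,interpolation=cv2.INTER_CUBIC))
c=cv2.resize(cv2.imread('pics/wrist12.png')[218:258,300:365],None,fx=9,fy=9,interpolation=cv2.INTER_CUBIC)
e=cv2.resize(cv2.imread('pics/w8.png')[205:245,305:370],None,fx=9,fy=9,interpolation=cv2.INTER_CUBIC)
cv2.imwrite('pics/c2.png',c);cv2.imwrite('pics/c3.png',e)
E
```

```text
(no output)
```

View pics/c1.png

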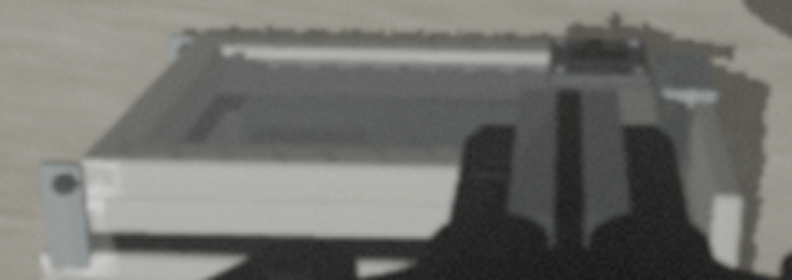

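View pics/c2.png

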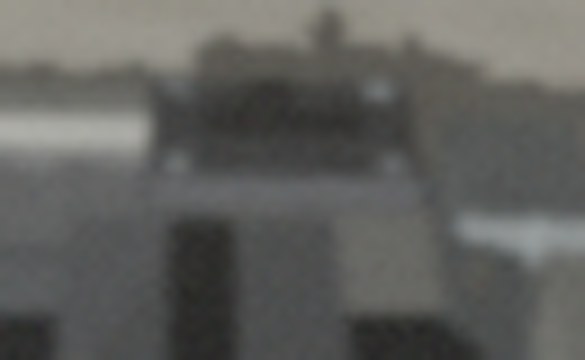

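View pics/c3.png

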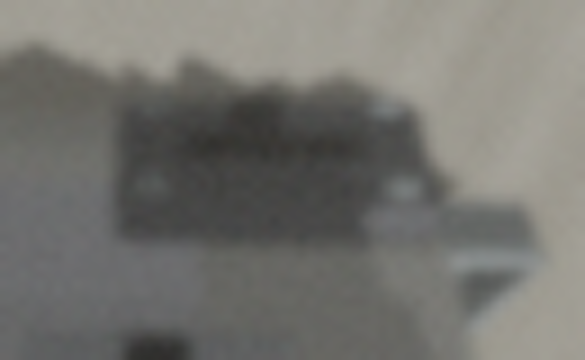

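move_arm --pt "-0.6 0 1 -6 0 0 255" --pt "-1.5 0 3 -14 0 0 255" --pt "-2.5 0.5 6 -22 0 0 255" --pt "-3.3 1 9 -30 0 0 255" --pt "-3.6 1.3 11 -35 0 0 255" --pt "-3.6 1.3 11.5 -35 0 0 255" --pt "-3.6 1.3 11.5 -35 0 0 255" --pt "-3.6 1.3 11.5 -35 0 0 255"

```text
clock: 37.05
position: [516.7, 6.5, 191.4]
ee_rot: [0.58, 0.763, 0.11, 0.262]
contact_force: [1.1, 0.1, 0.5]
gripper_width: -0.0
```

```bash
python3 - <<'E'
from fast import *
np.set_printoptions(precision=2,suppress=True)
s=arm.read_state();T=T_tool(s);print(s['position'],s['contact_force'],s['clock'])
im,d=arm.get_image('wrist');cv2.imwrite('pics/w13.png',im);np.save('pics/w13.npy',d);np.save('pics/w13T.npy',T)
for t in ['latch_case','strike_mid','bolt_tip']: print(t,[(np.round(x['uv'],1),round(x['score'],2)) for x in arm.tip_of(t,'wrist')[:2]])
E
```

```text
[516.66   6.51 191.36] [1.08 0.15 0.47] 37.05
latch_case [(array([485.5, 178. ]), 0.61)]
strike_mid [(array([514. , 194.7]), 0.73)]
bolt_tip [(array([305.5, 164. ]), 0.19)]
```

View pics/w13.png

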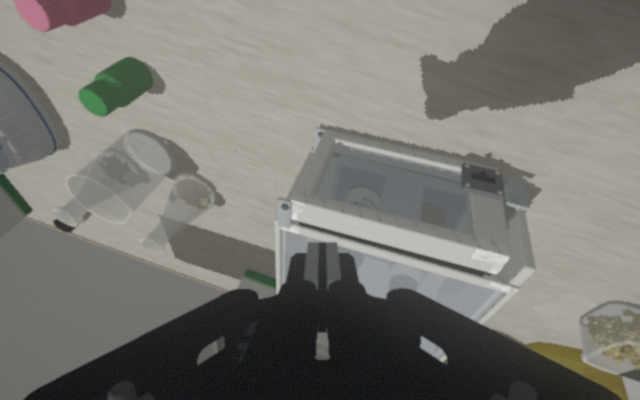

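```bash
python3 - <<'E'
from fast import *
np.set_printoptions(precision=3,suppress=True)
im=cv2.imread('pics/w13.png');cv2.imwrite('pics/w13c.png',cv2.resize(im[155:225,440:540],None,fx=8,fy=8,interpolation=cv2.INTER_CUBIC))
T=np.load('pics/w13T.npy');d=np.load('pics/w13.npy');f=F('wrist',T)
P,_=f.cloud(d,260,560,110,330)
H=np.array([584,-34.8]);y=np.radians(96);dy=np.array([np.cos(y),np.sin(y)]);nx=np.array([np.sin(y),-np.cos(y)])
a=(P[:,:2]-H)@dy;b=(P[:,:2]-H)@nx;z=P[:,2]
def fit(m,name,q):
    A=[];B=[]
    for lo in range(8,165,8):
        k=m&(a>=lo)&(a<lo+8)
        if k.sum()>10: A.append(a[k].mean());B.append(np.percentile(b[k],q))
    p=np.polyfit(A,B,1);r=np.array(B)-np.polyval(p,A);print(name,len(A),p,r.std(),np.round(B,1))
fit((z>108.5)&(z<115)&(b>-15)&(b<18.5),'door top front',5)
fit((z>108.5)&(z<115)&(b>-15)&(b<18.5),'door top back',95)
fit((z>70)&(z<105)&(b>-15)&(b<-3),'door face',50)
fit((z>109)&(z<116)&(b>19)&(b<45),'roof front edge',5)
E
```

```text
door top front 20 [-0.015 -6.201] 0.16210306010401715 [-6.5 -6.4 -6.7 -6.8 -6.9 -6.8 -7.1 -7.3 -7.4 -7.5 -7.6 -7.2 -7.6 -7.9
 -8.2 -8.3 -8.1 -8.5 -8.8 -8.6]
door top back 20 [-0.002 16.548] 1.1510526326439658 [14.8 15.8 15.5 16.6 17.2 16.9 16.4 16.8 17.2 17.3 17.  16.6 16.9 17.4
 17.  16.6 16.5 16.7 16.5 12.1]
door face 20 [-0.016 -3.754] 1.5358738461322803 [-6.4 -6.  -5.9 -4.8 -3.8 -3.7 -3.8 -3.7 -3.8 -3.9 -4.  -4.1 -4.2 -4.2
 -4.5 -4.5 -6.2 -8.6 -8.8 -8.8]
roof front edge 20 [ 0.006 19.726] 0.5699352567325159 [20.1 19.7 20.2 19.9 20.1 19.9 20.  20.  19.6 20.8 20.2 20.3 20.  20.2
 20.4 20.3 19.7 19.8 20.3 22.7]
```

View pics/w13c.png

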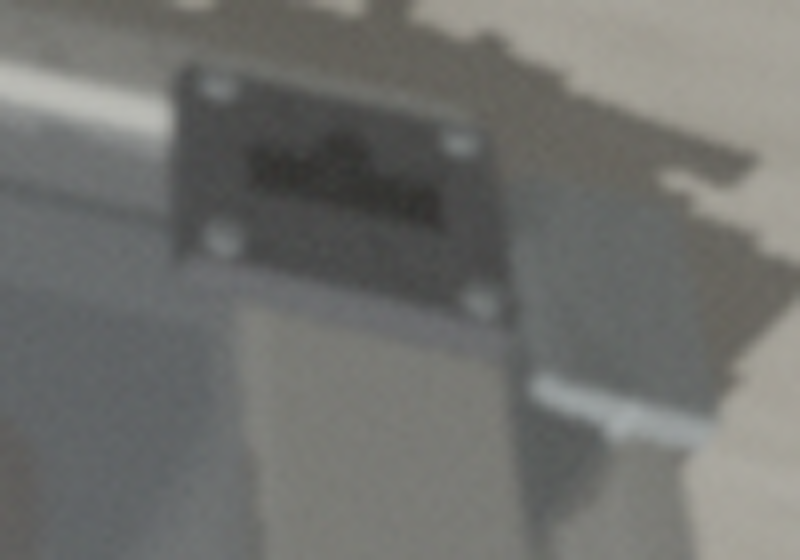

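```bash
python3 - <<'E'
from fast import *
np.set_printoptions(precision=1,suppress=True)
H=np.array([584,-34.8])
def hit(T,u,v,th,b):
    f=F('wrist',T);r=f.C[:3,:3]@np.linalg.inv(f.K)@[u,v,1];o=f.C[:3,3]
    y=np.radians(96)+th;dy=np.array([np.cos(y),np.sin(y)]);nx=np.array([np.sin(y),-np.cos(y)])
    t=(b-(o[:2]-H)@nx)/(r[:2]@nx);p=o+t*r;return np.array([(p[:2]-H)@dy,p[2]])
T=np.load('pics/w13T.npy');g=lambda x,y:(440+x/8,155+y/8)
print('closed')
for n,x,y,b in [('sTL',218,85,-11.5),('sTR',460,143,-11.5),('sBL',222,238,-11.5),('sBR',482,302,-11.5),('edgeR',510,320,-11.5),('edgeL',175,262,-11.5),('pin tip',345,132,-17.5),('slotL',247,170,-11.5),('slotR',440,210,-11.5)]: print(n,hit(T,*g(x,y),.015,b))
T=np.load('pics/w8T.npy');g=lambda x,y:(305+x/9,205+y/9);th=np.radians(109.4)
print('open')
for n,x,y,b in [('sA',390,105,-11.5),('sB',405,185,-11.5),('sC',150,185,-11.5),('edgeL',120,235,-11.5),('edgeR',430,205,-11.5),('pin tip',255,97,-17.5),('slotL',190,140,-11.5),('slotR',375,145,-11.5),('bolt',535,250,-3)]: print(n,hit(T,*g(x,y),th,b))
E
```

```text
closed
sTL [137.6  22.8]
sTR [163.4  23.2]
sBL [137.5  48.6]
sBR [163.5  48.9]
edgeR [166.1  50.7]
edgeL [132.6  54.1]
pin tip [148.1  34.2]
slotL [140.3  36.5]
slotR [160.3  35.6]
open
sA [162.5  27.1]
sB [162.2  52.4]
sC [136.1  52.5]
edgeL [133.2  66.5]
edgeR [164.2  58.2]
pin tip [147.1  42.1]
slotL [140.3  38.7]
slotR [159.9  40.3]
bolt [176.2  48.9]
```

The thumb pin sits at the same place on the latch case as when the bolt was free: −2.4 mm from the case centre now, −2.1 mm then. Door angle measures about 0.015–0.02 rad and the arm is clear, so I'm handing in.

```bash
python3 - <<'E'
from h import *
im,d=arm.get_image('scene');cv2.imwrite('pics/scF.png',im[120:340,220:480])
print([(np.round(x['uv'],1),round(x['score'],2)) for x in arm.tip_of('white_mid','scene')[:2]])
s=arm.read_state();print(s['clock'],s['contact_force'])
print(arm.job_done())
E
```

```text
[(array([384.3, 299.8]), 0.88)]
37.35 [0.47163382 0.36074861 0.07965483]
the job is handed in; nothing more can be done
None
```

View pics/scF.png

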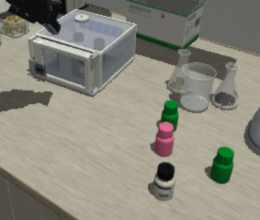

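The amber bottle is in the empty well, the tray is home, and the door is shut with its latch holding. I handed the job in at about 37 s; it gave no verdict.

- **Bottle:** I set it in the well and released it. It measured upright and within about 2 mm of the well's centre. After the tray went home I saw it standing inside through the open front. I did not measure it again once the door was shut.
- **Tray:** I pushed it by its tab until the force rose to about 10 N at the stop. The tab then measured at about x = 592 mm, about 2–3 mm deeper than my computed home position and within camera error.
- **Door:** I swung it shut along its arc. The push peaked at about 7.6 N, dropped to 2.8 N as the bolt snapped in, then rose again at the stop.
- **Latch, after backing off:** The door stayed shut at about 0.015–0.02 rad. The thumb pin sits within about 1 mm of its bolt-out position.
- **Bystanders:** In the last picture the white bottle and beaker look where they were, and the robot touched nothing.
- **What did not go as planned:** The tilted pose for the last latch check was only partly reached. The trained network could not find the bolt tip reliably on the closed door. The latch verdict therefore rests on the force drop, the pin position and the door angle.

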